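# Offcuts in order of length on the sorting board

## Robot

A 6-joint arm with a two-finger parallel gripper is mounted at the origin on a cart in front of the work surface, level with it; the furniture and walls round the work are solid. World frame = base frame: x ahead of the robot, y to its left, z up, the work surface at z = 0. Lengths are in m, angles in rad, forces in N, time in s.
With the tool pointing down it reaches from about 0.275 to 0.85 m from the base axis. Payload 19 kg.
Tool frame: the origin (TCP) lies between the finger pads; the fingertips stand 8 mm ahead of it and the grasp point (between the pads) lies 11 mm behind it; z points along the fingers, y is the line along which they close (so a half turn about z gives the same grasp; the last joint's range is limited). The gripper opens to 85 mm and grips with 20 to 120 N. Pads are 22 mm wide; open, the fingers measure 114 mm over their backs; the gripper's body (76 mm by 85 mm) begins 54 mm behind the grasp point. The pads swing forward as they close: fully open they stand 13 mm farther back than shut.
Start: joints at [-1.291, 0.15, 1.437, -0, 1.554, -0.134], TCP at [0.231, -0.526, 0.207] pointing down, gripper open.
Joint ranges: [-2.8, 2.8], [-0.68, 2.1], [0.12, 2.68], [-1.39, 4.53], [0.16, 2.79], [-2.81, 2.81]. Speed limits (rad/s): [1.89, 1.89, 2.22, 3.01, 3.01, 3.01].

## Interface

Orientations are given as a rotation vector (axis times angle).
In Python, from bench import bot gives the robot as it stands.
- The arm moves only by the tool play_rows, never from a script. Its argument "commands" is a list of rows, each an object of numbers: "gripper": the finger opening in cm, from 0 to 8.54; "tx", "ty", "tz": the shift along the tool's x, y, z in cm; "wx", "wy", "wz": the turn, a rotation vector about the tool's x, y, z in degrees. A call has exactly 10 rows; each row shifts and turns the commanded pose from where the row before left it, along the tool's axes as they then stand; what a row does not reach is not made up. A row lasts 1/10 s, in which the tool goes at most 50 mm and 8.59 degrees, less where a joint would pass 70% of its speed; a pose out of reach is approached as far as the arm can. A call with a gripper value outside its range is refused whole. The fingers move at their own pace and stop on an object; the grip force is fixed at half the most. Time passes only in rows, so rows that do not move let the fingers close, or fill a call up. It gives the time, the measured TCP pose, the force, the opening and the grip force at its end, in the units of the state.
- bot.state(): the state, without advancing time (a new reading comes with each control period).
- bot.get_image(name): name is "scene" or "top" or "wrist"; returns (picture, depth): 480x640x3 uint8, blue, green, red; 480x640 float32, m along the optical axis (not along the pixel's ray), 0 where there is no reading.
- bot.camera_model(name): a dict with "intrinsics" (3x3 intrinsics, pixels), "eye" and "orientation" of the camera in the world. Camera axes: x right, y up, looking along -z (the intrinsics and any distortion apply to the point x, -y, -z); pixel columns grow to the right and rows downward; lengths in m; the calibration is good to about 2 mm. A picture is of the moment at which its call begins: read the wrist's pose just before it. camera_model takes no time and is no camera call; for the wrist camera it gives the pose at the moment of the call.
- bot.sign_off(): hands the job in; it is judged then, once.
Trained networks look in the newest picture that a camera, given by its name, has taken for a name from the list of things; names that differ only in an ending like _2 or _b are one class to them, and where a whole thing is asked for, a point or a joint stands for the part that bears it (a point fixed in the world has none). Each returns a list of dicts, best first, with "confidence" (0 to 1); they miss things now and then, are a little off and sometimes report something else, mostly with a low value. They report only what shows in the picture. A call takes as long as a camera call. They do not tell look-alikes from the thing itself.
- bot.recognise(camera, name): "position" ([x, y, z] in m, in world coordinates, good to about 4 mm: the middle of the surface that is visible of it).
The state is a dict: "t": time; "joint_pos": joint angles; "qvel": joint speeds; "joint_efforts": joint torques, N m; "eef_pos": TCP position; "ee_rot": TCP orientation; "force": force on the tool from outside, world axes, zero at the start; "ft_torque": the same for the moment, N m; "grip_width": opening from 0.0 (shut) to 1.0 (fully open); "grip_force": force on a finger pad.
Only numpy, scipy, OpenCV 4.12 (cv2) and the standard library are available. Lean on these libraries where they do the work, as an engineer would, in place of code of your own. Each camera call takes 0.05 s, during which the arm holds its last target. There are 200 camera calls.

## Task

Sort the four wooden offcuts by length on the sorting board: the longest on the cross mark at the end where the round black knob stands on the back rail, then each next shorter one on the next mark, the shortest at the far end. Lay each flat, centred on its cross and lengthwise along the mark's long line, and let go. Leave the wax tin that stands by the offcuts where it is.

Things in the scene. Friction and masses are not known exactly. Their poses are not given: they have to be found in the camera images.
- offcut_130: Longest offcut of pale wood, a plain bar, 130 mm long, 35 mm wide, 22 mm high; loose, lying flat on the worktop to the robot's right. Origin: centre of its underside; its y axis runs along its length, x across its width, z up. Pick it across its width.
- offcut_106: Second longest offcut of pale wood, a flat bar with a small 8 mm hole drilled near each end, 106 mm long, 40 mm wide, 20 mm high; loose, lying flat on the worktop to the robot's right. Origin: centre of its underside; its y axis runs along its length, x across its width, z up. Pick it across its width.
- offcut_85: Third longest offcut of wood, a flat broad piece, 85 mm long, 45 mm wide, 18 mm high; loose, lying flat on the worktop to the robot's right. Origin: centre of its underside; its y axis runs along its length, x across its width, z up. Pick it across its width.
- offcut_60: Shortest offcut of wood, a stubby square bar, 60 mm long, 28 mm wide, 28 mm high; loose, lying flat on the worktop to the robot's right. Origin: centre of its underside; its y axis runs along its length, x across its width, z up. Pick it across its width.
- mark_0: The first (leftmost seen from the robot) of four equal flat dark cross marks in a row on the sorting board, 80 mm apart: a 150 mm line with a 30 mm cross line at its middle. Origin: middle of the cross, on the board's top, 12 mm above the worktop; x along the 150 mm line to the back rail, y along the row from mark_3 to mark_0, z up. The board: fixed, grey, 170 by 330 mm, turned up to 0.25 rad.
- mark_1: The second of four equal flat dark cross marks in a row on the sorting board, 80 mm apart: a 150 mm line with a 30 mm cross line at its middle. Origin: middle of the cross, on the board's top, 12 mm above the worktop; x along the 150 mm line to the back rail, y along the row from mark_3 to mark_0, z up. The rail is 20 mm wide, 30 mm high over the worktop, 85 mm from the crosses.
- mark_2: The third of four equal flat dark cross marks in a row on the sorting board, 80 mm apart: a 150 mm line with a 30 mm cross line at its middle. Origin: middle of the cross, on the board's top, 12 mm above the worktop; x along the 150 mm line to the back rail, y along the row from mark_3 to mark_0, z up.
- mark_3: The fourth (rightmost) of four equal flat dark cross marks in a row on the sorting board, 80 mm apart: a 150 mm line with a 30 mm cross line at its middle. Origin: middle of the cross, on the board's top, 12 mm above the worktop; x along the 150 mm line to the back rail, y along the row from mark_3 to mark_0, z up.
- end_knob: Round black knob, 28 mm across, 38 mm high, fixed upright on the back rail at one end, 25 mm beyond the first or the last mark along the row and 95 mm behind it; it shows the end for the longest offcut. The rail's other end is bare. Origin: centre of its underside, on the rail's top.
- wax_tin: Round green tin with a pale base, 68 mm across, 24 mm high, loose, standing close to the offcuts; it is to stay there. Origin: centre of its underside, z up. (The broad brown sanding block, 62 x 111 x 31 mm, farther back at the right is fixed and not one of the offcuts.)
Mind the look-alikes: they are no part of the job. Leave any green look-alike of the offcut_106 alone. What is shaped like the wax_tin but yellow is not meant.

How it is judged:
At the end, for the whole second after the job is handed in: From the knob's end the 130, 106, 85 and 60 mm offcuts lie on the marks in turn, centre within 12 mm of the cross, length within 0.18 rad of the long line, flat on the board (under 6 mm off it, tilt under 0.12 rad), let go, at rest; the wax tin is upright, within 20 mm of its start (((y of end_knob in the frame of mark_0 above 0 m and horizontal distance between offcut_130 and mark_0 below 0.012 m and horizontal distance between offcut_106 and mark_1 below 0.012 m and horizontal distance between offcut_85 and mark_2 below 0.012 m and horizontal distance between offcut_60 and mark_3 below 0.012 m) or (y of end_knob in the frame of mark_0 below 0 m and horizontal distance between offcut_130 and mark_3 below 0.012 m and horizontal distance between offcut_106 and mark_2 below 0.012 m and horizontal distance between offcut_85 and mark_1 below 0.012 m and horizontal distance between offcut_60 and mark_0 below 0.012 m)) and angle between the y axis of each of offcut_130, offcut_106, offcut_85, offcut_60 and the x axis of mark_0, either way round below 0.18 rad and z of each of offcut_130, offcut_106, offcut_85, offcut_60 in the frame of mark_0 below 0.006 m and angle between each of offcut_130, offcut_106, offcut_85, offcut_60's own z axis and vertical below 0.12 rad and linear speed of each of offcut_130, offcut_106, offcut_85, offcut_60 below 0.02 m/s and distance of wax_tin from where it was at the start of the episode below 0.02 m and angle between wax_tin's own z axis and vertical below 0.2 rad); the robot touches nothing.
It also fails if it takes over 104 s, if anything falls off the work surface, if the arm or the gripper's body presses on something with over 40 N, if the wrist force passes 120 N, or if a joint passes its speed limit or range.

## Working session

There is one attempt and no reset: what is moved stays moved. The work goes in short steps, Python scripts to look and compute and a tool call to move; the robot and the scene stay as the last step left them, time stands still between calls to the robot, and variables do not carry over. Pictures are saved under pics/ and viewed, at most 14 in all, crops included, and the job is handed in when it is done.

Besides the shell and the picture viewer there is one more tool, called after "Call:" in YAML: its name, and indented under it one key for each argument. play_rows: Moves the arm, as the interface text tells. Its arguments: {"type":"object","properties":{"commands":{"type":"array"}},"required":["commands"]}

```bash
mkdir -p pics; ls; python3 - <<'E'
from bench import bot
import cv2,numpy as np
print(bot.state())
for c in ("scene","top"):
    im,d=bot.get_image(c); cv2.imwrite(f"pics/{c}0.png",im); np.save(f"{c}0.npy",d)
    m=bot.camera_model(c); print(c,m)
    for n in ["offcut_130","offcut_106","offcut_85","offcut_60","mark_0","end_knob","wax_tin"]:
        for r in bot.recognise(c,n)[:5]: print(c,n,np.round(r["position"],3),round(r["confidence"],2))
E
```

```text
pics
{'t': 0.0, 'joint_pos': array([-1.29099678e+00,  1.50987484e-01,  1.43799354e+00, -6.44999847e-06,
        1.55379543e+00, -1.33997160e-01]), 'qvel': array([ 0.00064726, -0.00029477,  0.00036904, -0.00042344, -0.00266542,
       -0.00120909]), 'joint_efforts': array([ 5.29602257e-03, -7.13049459e+01, -5.70864666e+01,  2.28981999e-04,
        8.93852004e-03, -2.52537097e-05]), 'eef_pos': array([ 0.23110981, -0.52622682,  0.20689329]), 'ee_rot': array([-3.07343615e+00, -6.45120645e-01,  1.45489129e-04]), 'force': array([ 0.48637725, -0.13482947,  0.30916047]), 'ft_torque': array([-0.04046961, -0.01949648, -0.00754666]), 'grip_force': 0.0, 'grip_width': 0.9991953084029412}
scene {'intrinsics': array([[541.13585523,   0.        , 314.74164413],
       [  0.        , 541.13585523, 248.5914364 ],
       [  0.        ,   0.        ,   1.        ]]), 'eye': array([-0.42591986, -0.6964104 ,  0.84775875]), 'orientation': array([ 0.86325414, -0.4713454 , -0.87028073])}
scene offcut_130 [ 0.47  -0.275  0.02 ] 0.92
scene offcut_130 [ 0.285 -0.403  0.022] 0.67
scene offcut_130 [ 0.554 -0.324 
[... 1345 characters left out ...]
.92
top offcut_106 [ 0.563 -0.347  0.02 ] 0.82
top offcut_106 [ 0.637 -0.191  0.018] 0.8
top offcut_106 [ 0.522 -0.144  0.022] 0.61
top offcut_85 [ 0.48  -0.268  0.023] 0.92
top offcut_85 [ 0.296 -0.398  0.016] 0.92
top offcut_85 [ 0.563 -0.347  0.02 ] 0.82
top offcut_85 [ 0.637 -0.191  0.018] 0.8
top offcut_85 [ 0.522 -0.144  0.022] 0.61
top offcut_60 [ 0.48  -0.268  0.023] 0.92
top offcut_60 [ 0.296 -0.398  0.016] 0.92
top offcut_60 [ 0.563 -0.347  0.02 ] 0.82
top offcut_60 [ 0.637 -0.191  0.018] 0.8
top offcut_60 [ 0.522 -0.144  0.022] 0.61
top mark_0 [0.529 0.142 0.015] 0.52
top mark_0 [0.516 0.064 0.012] 0.5
top wax_tin [ 0.446 -0.38   0.024] 0.88
top wax_tin [ 0.496 -0.485  0.024] 0.58
```

View pics/top0.png

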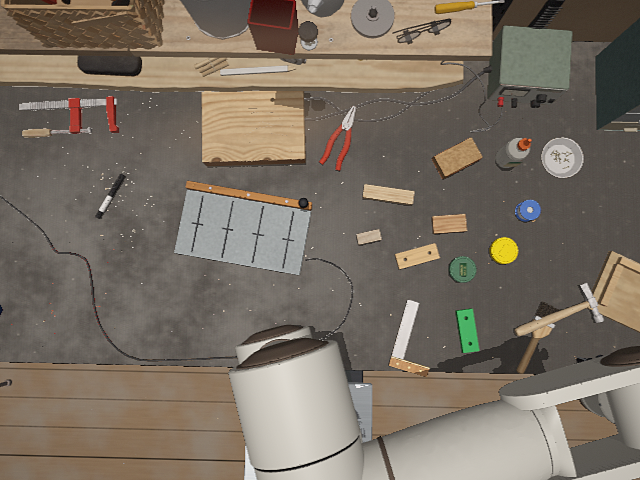

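View pics/scene0.png

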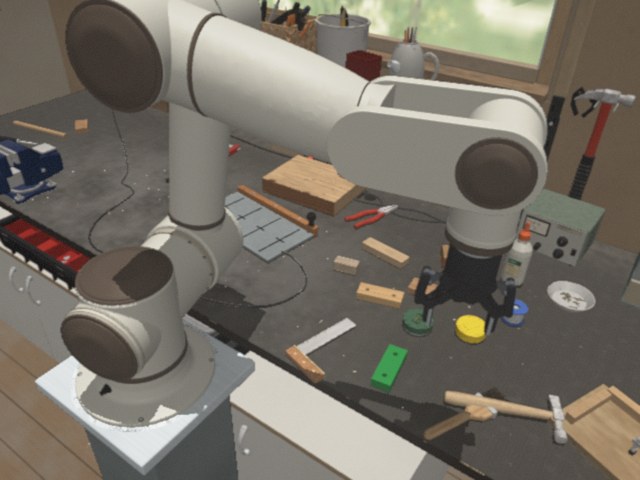

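The board is at about (245,230), with the knob on the rail at (304,203), at its right end. So mark_3 takes the 130, mark_2 the 106, mark_1 the 85 and mark_0 the 60.

- **130:** (388,195)
- **106:** (417,256), with holes. The green one at (468,331) is a look-alike.
- **85:** (450,224)
- **60:** (369,237)
- **Wax tin:** green at (463,269). The yellow (504,250) and blue (528,210) ones are not meant.
- **Sanding block:** (457,157), fixed.

I'll fit box outlines next and check them in an enlarged crop.

```bash
cat > h.py <<'E'
import cv2,numpy as np
from scipy.spatial.transform import Rotation as R
from scipy.optimize import minimize
DIM={"130":(.035,.130,.022),"106":(.040,.106,.020),"85":(.045,.085,.018),"60":(.028,.060,.028)}
def proj(m,P):
    K=m["intrinsics"]; q=(np.atleast_2d(P)-m["eye"])@R.from_rotvec(m["orientation"]).as_matrix()
    q=q*[1,-1,-1]; u=q@K.T; return u[:,:2]/u[:,2:]
def unproj(m,uv,z):
    uv=np.atleast_2d(uv); K=m["intrinsics"]
    d=np.c_[uv,np.ones(len(uv))]@np.linalg.inv(K).T*[1,-1,-1]
    d=d@R.from_rotvec(m["orientation"]).as_matrix().T
    return m["eye"]+d*((z-m["eye"][2])/d[:,2])[:,None]
def hull(m,x,y,a,dim,z0=0):
    w,l,h=dim; c=np.array([[sx*w/2,sy*l/2,z] for sx in(-1,1) for sy in(-1,1) for z in(z0,z0+h)])
    r=np.array([[np.cos(a),-np.sin(a)],[np.sin(a),np.cos(a)]])
    c[:,:2]=c[:,:2]@r.T+[x,y]
    return cv2.convexHull(proj(m,c).astype(np.float32))[:,0]
def fitbox(m,mask,dim,z0=0):
    """mask uint8 full image, one blob. Fit hull by blob boundary signed distance + IoU (supersampled)."""
    ys,xs=np.nonzero(mask); x0,y0,S=xs.min()-8,ys.min()-8,8
    sub=mask[y0:ys.max()+9,x0:xs.max()+9]; big=cv2.resize(sub*255,None,fx=S,fy=S,interpolation=cv2.INTER_LINEAR)>127
    g=unproj(m,[[xs.mean(),ys.mean()]],z0+dim[2]*.8)[0]
    pts=unproj(m,np.c_[xs,ys],z0+dim[2]); v=np.linalg.svd(pts[:,:2]-pts[:,:2].mean(0),full_matrices=False)[2][0]
    a0=np.arctan2(-v[0],v[1])
    def cost(p):
        k=hull(m,p[0],p[1],p[2],dim,z0); k=((k-[x0,y0]+.5)*S-.5)
        im=np.zeros(big.shape,np.uint8); cv2.fillConvexPoly(im,np.round(k*16).astype(np.int32),1,shift=4)
        im=im>0; return 1-(im&big).sum()/(im|big).sum()
    s=np.array([[0,0,0],[.006,0,0],[0,.006,0],[0,0,.1]])+[g[0],g[1],a0]
    r=minimize(cost,[g[0],g[1],a0],method="Nelder-Mead",options=dict(initial_simplex=s,xatol=1e-4,fatol=1e-4))
    x,y,a=r.x; a=(a+np.pi/2)%np.pi-np.pi/2
    return x,y,a,1-r.fun
E
python3 - <<'E'
from h import *
from bench import bot
m=bot.camera_model("top"); im=cv2.imread("pics/top0.png")
hsv=cv2.cvtColor(im,cv2.COLOR_BGR2HSV)
wood=((hsv[...,0]>6)&(hsv[...,0]<28)&(hsv[...,1]>60)&(hsv[...,2]>85)).astype(np.uint8)
wood=cv2.morphologyEx(wood,cv2.MORPH_CLOSE,np.ones((5,5)))
n,lab,st,ce=cv2.connectedComponentsWithStats(wood)
vis=im.copy()
for k,c in {"130":(388,195),"106":(412,257),"85":(450,224),"60":(369,237)}.items():
    l=lab[c[1],c[0]]; mk=(lab==l).astype(np.uint8)
    f=fitbox(m,mk,DIM[k]); print(k,np.round(f,4),st[l])
    cv2.polylines(vis,[np.round(hull(m,*f[:3],DIM[k])*16).astype(np.int32)],True,(255,0,255),1,shift=4)
gray=cv2.cvtColor(im,cv2.COLOR_BGR2GRAY)
roi=np.zeros_like(gray); cv2.fillConvexPoly(roi,np.array([[192,194],[306,213],[297,270],[180,250]]),1)
dk=((gray<95)&(roi>0)).astype(np.uint8)
n,lab,st,ce=cv2.connectedComponentsWithStats(dk)
for l in range(1,n):
    if st[l,4]<25: continue
    ys,xs=np.nonzero(lab==l); P=unproj(m,np.c_[xs,ys],.012)[:,:2]
    r=cv2.minAreaRect((P*1000).astype(np.float32)); print("mark",st[l],np.round(r,1) if 0 else r, P.mean(0).round(4))
k=proj(m,[0,0,0]); print(unproj(m,[[304,203]],.068), unproj(m,[[463,269]],.024))
np.save("vis.npy",vis)
cv2.imwrite("pics/c1.png",cv2.resize(vis[170:290,170:520],None,fx=2.28,fy=2.28,interpolation=cv2.INTER_CUBIC))
E
```

```text
130 [ 0.6384 -0.1962 -0.1225  0.8965] [362 184  53  20 698]
106 [ 0.4785 -0.2721  0.2922  0.9559] [395 243  46  27 700]
85 [ 0.5644 -0.355   0.087   0.9465] [432 214  36  20 599]
60 [ 0.5027 -0.0897 -0.0052  0.    ] [     0      0    640    480 220992]
mark [191 196  12  56  83] ((550.3177490234375, 298.8335876464844), (144.10108947753906, 26.231117248535156), 0.44627007842063904) [0.5511 0.2984]
mark [259 206   5  22  25] ((571.7840576171875, 133.49737548828125), (2.5599570274353027, 55.801273345947266), 80.56926727294922) [0.5722 0.1334]
mark [222 212  11  46  69] ((523.1746826171875, 219.70233154296875), (116.79141998291016, 25.989439010620117), 2.2042863368988037) [0.5236 0.2218]
mark [289 212   5  23  25] ((556.331298828125, 54.83110046386719), (2.54902982711792, 58.25239181518555), 80.29415130615234) [0.5558 0.0549]
mark [252 229  12  34  55] ((496.1759948730469, 139.61618041992188), (85.34919738769531, 28.522232055664062), 1.923699140548706) [0.5017 0.1445]
[[0.600352   0.01896463 0.068     ]] [[ 0.44604367 -0.3866899   0.024     ]]
```

View pics/c1.png

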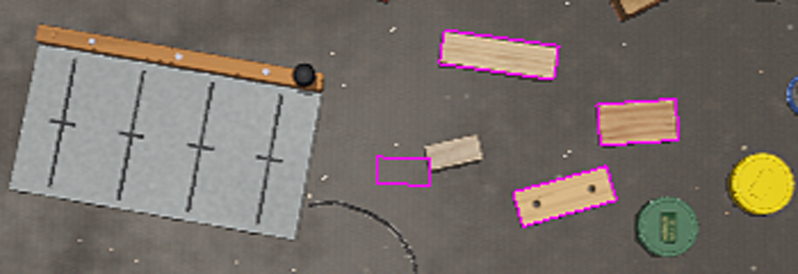

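The crop confirms the fits for 130, 106 and 85, and the knob at the mark_3 end. The 60 (crop 452,152) needs a different mask. The crosses are at crop (62,123), (131,135), (201,147) and (269,158), which I'll fit with a template.

```bash
python3 - <<'E'
from h import *
from bench import bot
m=bot.camera_model("top"); im=cv2.imread("pics/top0.png")
g=cv2.cvtColor(im,cv2.COLOR_BGR2GRAY)
mk=np.zeros_like(g); mk[228:248,352:385]=(g[228:248,352:385]>105)
n,lab,st,ce=cv2.connectedComponentsWithStats(mk); l=lab[238,369]; mk=(lab==l).astype(np.uint8)
f60=fitbox(m,mk,DIM["60"]); print("60",np.round(f60,4),st[l])
gb=cv2.GaussianBlur(g.astype(np.float32),(0,0),.7)
t=np.linspace(-.075,.075,61); s=np.linspace(-.015,.015,13)
T=np.r_[[[u,o] for o in (.12,.04,-.04,-.12) for u in t],[[0,o+u] for o in (.12,.04,-.04,-.12) for u in s]]
def W(p): 
    c,s_=np.cos(p[2]),np.sin(p[2]); q=T@np.array([[c,s_],[-s_,c]])+p[:2]; return np.c_[q,np.full(len(q),.012)]
def cost(p):
    uv=proj(m,W(p)).astype(np.float32); return float(cv2.remap(gb,uv[:,:1],uv[:,1:],cv2.INTER_LINEAR).mean())
P=unproj(m,np.array([[62,123],[131,135],[201,147],[269,158]])/2.28+170,.012)[:,:2]
d=P[0]-P[3]; p0=[*P.mean(0),np.arctan2(-d[0],d[1])]
r=min((minimize(cost,p0+np.array(o),method="Nelder-Mead",options=dict(initial_simplex=np.array(p0)+o+np.array([[0,0,0],[.004,0,0],[0,.004,0],[0,0,.03]]))) for o in ([0,0,0],[.003,0,0],[-.003,0,0],[0,.003,0],[0,-.003,0])),key=lambda r:r.fun)
print("row",r.x.round(4),p0,cost(p0),r.fun)
c,s_=np.cos(r.x[2]),np.sin(r.x[2])
for i,o in enumerate((.12,.04,-.04,-.12)): print("mark",i,np.round(r.x[:2]+np.array([-s_,c])*o,4))
vis=np.load("vis.npy"); vis[:]=cv2.resize(vis,(640,480))
big=cv2.resize(vis[180:280,170:400],None,fx=3.4,fy=3.4,interpolation=cv2.INTER_CUBIC)
for q in proj(m,W(r.x)): cv2.circle(big,tuple(np.round((q-[170,180]+.5)*3.4).astype(int)),0,(0,0,255),-1)
k=(hull(m,*f60[:3],DIM["60"])-[170,180]+.5)*3.4; cv2.polylines(big,[np.round(k).astype(np.int32)],True,(0,0,255),1)
cv2.imwrite("pics/c2.png",big)
# depth check of heights & offsets
print(bot.camera_model("wrist")["eye"], bot.state()["eef_pos"])
E
```

```text
60 [ 0.5253 -0.1466  0.2355  0.9119] [356 229  26  15 263]
row [ 0.532   0.1803 -0.1542] [np.float64(0.5309721483031076), np.float64(0.17936468785207826), np.float64(-0.14730591069463392)] 104.95555877685547 98.3403091430664
mark 0 [0.5504 0.2989]
mark 1 [0.5381 0.2199]
mark 2 [0.5258 0.1408]
mark 3 [0.5135 0.0618]
[ 0.30109701 -0.49636811  0.37234466] [ 0.23117602 -0.52643791  0.20749132]
```

View pics/c2.png

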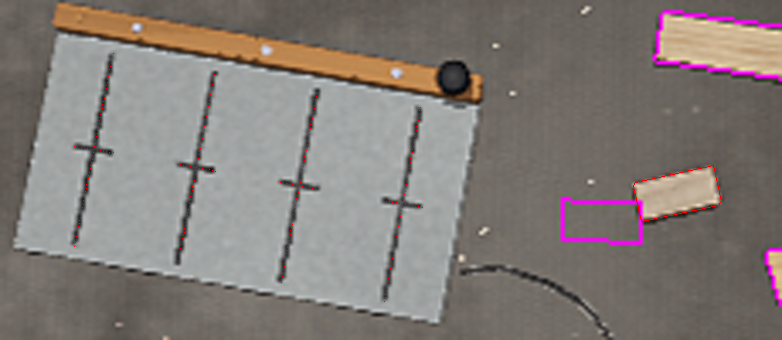

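The overlay matches the marks and the 60. Now I'll add a helper for tool-frame deltas and start moving.

```bash
cat > d.py <<'E'
import sys; from h import *; from bench import bot
P={"130":(.6384,-.1962,-.1225),"106":(.4785,-.2721,.2922),"85":(.5644,-.355,.087),"60":(.5253,-.1466,.2355)}
th=-.1542+np.pi/2
M={"130":(.5135,.0618,th),"106":(.5258,.1408,th),"85":(.5381,.2199,th),"60":(.5504,.2989,th)}
def delta(tgt,z,s):
    """wz deg to do first, then tx,ty,tz cm"""
    r=R.from_rotvec(s["ee_rot"]).as_matrix(); y=np.arctan2(r[1,1],r[0,1])
    wz=-np.degrees((tgt[2]-y+np.pi)%(2*np.pi)-np.pi)
    c,n=np.cos(tgt[2]),np.sin(tgt[2]); d=np.array([*tgt[:2],z])-s["eef_pos"]
    return dict(wz=round(wz,2),tx=round(100*(-n*d[0]+c*d[1]),2),ty=round(100*(c*d[0]+n*d[1]),2),tz=round(-100*d[2],2))
if __name__=="__main__":
    s=bot.state(); D={"p":P,"m":M}[sys.argv[1]]
    r=R.from_rotvec(s["ee_rot"]).as_matrix()
    print(delta(D[sys.argv[2]],float(sys.argv[3]),s),"pos",s["eef_pos"].round(4),"zaxis",r[:,2].round(3),"F",s["force"].round(1),"t",s["t"],"w",s["grip_width"],s["grip_force"],s["joint_pos"].round(2))
E
python3 d.py p 130 .1
```

```text
{'wz': np.float64(-59.27), 'tx': np.float64(37.75), 'ty': np.float64(36.38), 'tz': np.float64(10.75)} pos [ 0.2312 -0.5264  0.2075] zaxis [-0.  0. -1.] F [0.3 0.6 0.6] t 0.8 w 1.0007439137228136 0.0 [-1.29  0.15  1.44  0.    1.55 -0.13]
```

Call:
play_rows:
  commands:
    - {"wz": -7.4,"gripper": 6.5}
    - {"wz": -7.4}
    - {"wz": -7.4}
    - {"wz": -7.4}
    - {"wz": -7.4}
    - {"wz": -7.4}
    - {"wz": -7.4}
    - {"wz": -7.4}
    - {}
    - {}

```text
$.commands[0]: bad value
```

```bash
python3 d.py p 130 .1
```

```text
{'wz': np.float64(-59.27), 'tx': np.float64(37.75), 'ty': np.float64(36.38), 'tz': np.float64(10.75)} pos [ 0.2312 -0.5264  0.2075] zaxis [-0.  0. -1.] F [0.3 0.6 0.6] t 0.8 w 1.0007439137228136 0.0 [-1.29  0.15  1.44  0.    1.55 -0.13]
```

Call:
play_rows:
  commands:
    - {"gripper": 6.5,"tx": 0,"ty": 0,"tz": 0,"wx": 0,"wy": 0,"wz": -7.4}
    - {"gripper": 6.5,"tx": 0,"ty": 0,"tz": 0,"wx": 0,"wy": 0,"wz": -7.4}
    - {"gripper": 6.5,"tx": 0,"ty": 0,"tz": 0,"wx": 0,"wy": 0,"wz": -7.4}
    - {"gripper": 6.5,"tx": 0,"ty": 0,"tz": 0,"wx": 0,"wy": 0,"wz": -7.4}
    - {"gripper": 6.5,"tx": 0,"ty": 0,"tz": 0,"wx": 0,"wy": 0,"wz": -7.4}
    - {"gripper": 6.5,"tx": 0,"ty": 0,"tz": 0,"wx": 0,"wy": 0,"wz": -7.4}
    - {"gripper": 6.5,"tx": 0,"ty": 0,"tz": 0,"wx": 0,"wy": 0,"wz": -7.4}
    - {"gripper": 6.5,"tx": 0,"ty": 0,"tz": 0,"wx": 0,"wy": 0,"wz": -7.4}
    - {"gripper": 6.5,"tx": 0,"ty": 0,"tz": 0,"wx": 0,"wy": 0,"wz": 0}
    - {"gripper": 6.5,"tx": 0,"ty": 0,"tz": 0,"wx": 0,"wy": 0,"wz": 0}

```text
t: 1.8
eef_pos: [0.2312, -0.5264, 0.2075]
ee_rot: [-2.359, -2.075, -0.0]
force: [1.1, -0.8, -0.1]
grip_width: 0.762
grip_force: 0.0
```

```bash
python3 d.py p 130 .1
```

```text
{'wz': np.float64(-0.3), 'tx': np.float64(37.75), 'ty': np.float64(36.38), 'tz': np.float64(10.75)} pos [ 0.2312 -0.5264  0.2075] zaxis [-0.  0. -1.] F [ 1.1 -0.8 -0.1] t 1.8 w 0.7622778759000862 0.0 [-1.29  0.15  1.44  0.    1.55 -1.16]
```

Call:
play_rows:
  commands:
    - {"gripper": 6.5,"tx": 2.5,"ty": 2.4,"tz": 0.5,"wx": 0,"wy": 0,"wz": -0.3}
    - {"gripper": 6.5,"tx": 2.5,"ty": 2.4,"tz": 0.5,"wx": 0,"wy": 0,"wz": 0}
    - {"gripper": 6.5,"tx": 2.5,"ty": 2.4,"tz": 0.5,"wx": 0,"wy": 0,"wz": 0}
    - {"gripper": 6.5,"tx": 2.5,"ty": 2.4,"tz": 0.5,"wx": 0,"wy": 0,"wz": 0}
    - {"gripper": 6.5,"tx": 2.5,"ty": 2.4,"tz": 0.5,"wx": 0,"wy": 0,"wz": 0}
    - {"gripper": 6.5,"tx": 2.5,"ty": 2.4,"tz": 0.5,"wx": 0,"wy": 0,"wz": 0}
    - {"gripper": 6.5,"tx": 2.5,"ty": 2.4,"tz": 0.5,"wx": 0,"wy": 0,"wz": 0}
    - {"gripper": 6.5,"tx": 2.5,"ty": 2.4,"tz": 0.5,"wx": 0,"wy": 0,"wz": 0}
    - {"gripper": 6.5,"tx": 2.5,"ty": 2.4,"tz": 0.5,"wx": 0,"wy": 0,"wz": 0}
    - {"gripper": 6.5,"tx": 2.5,"ty": 2.4,"tz": 0.5,"wx": 0,"wy": 0,"wz": 0}

```text
t: 2.8
eef_pos: [0.5002, -0.3056, 0.1574]
ee_rot: [2.353, 2.081, 0.0]
force: [0.6, -0.6, -0.2]
grip_width: 0.761
grip_force: 0.0
```

Call:
play_rows:
  commands:
    - {"gripper": 6.5,"tx": 2.5,"ty": 2.4,"tz": 0.5,"wx": 0,"wy": 0,"wz": 0}
    - {"gripper": 6.5,"tx": 2.5,"ty": 2.4,"tz": 0.5,"wx": 0,"wy": 0,"wz": 0}
    - {"gripper": 6.5,"tx": 2.5,"ty": 2.4,"tz": 0.5,"wx": 0,"wy": 0,"wz": 0}
    - {"gripper": 6.5,"tx": 2.5,"ty": 2.4,"tz": 0.5,"wx": 0,"wy": 0,"wz": 0}
    - {"gripper": 6.5,"tx": 2.5,"ty": 2.4,"tz": 0.5,"wx": 0,"wy": 0,"wz": 0}
    - {"gripper": 6.5,"tx": 0.2,"ty": 0.3,"tz": 0.5,"wx": 0,"wy": 0,"wz": 0}
    - {"gripper": 6.5,"tx": 0,"ty": 0,"tz": 0.5,"wx": 0,"wy": 0,"wz": 0}
    - {"gripper": 6.5,"tx": 0,"ty": 0,"tz": 0.5,"wx": 0,"wy": 0,"wz": 0}
    - {"gripper": 6.5,"tx": 0,"ty": 0,"tz": 0,"wx": 0,"wy": 0,"wz": 0}
    - {"gripper": 6.5,"tx": 0,"ty": 0,"tz": 0,"wx": 0,"wy": 0,"wz": 0}

```text
t: 3.8
eef_pos: [0.6358, -0.1959, 0.1178]
ee_rot: [2.351, 2.084, 0.0]
force: [-0.2, 0.5, -0.6]
grip_width: 0.758
grip_force: 0.0
```

```bash
python3 d.py p 130 .01; python3 - <<'E'
from bench import bot; import cv2
im,d=bot.get_image("wrist"); cv2.imwrite("pics/w1.png",im)
E
```

```text
{'wz': np.float64(0.14), 'tx': np.float64(0.0), 'ty': np.float64(0.26), 'tz': np.float64(10.78)} pos [ 0.6358 -0.1959  0.1178] zaxis [ 0. -0. -1.] F [-0.2  0.5 -0.6] t 3.8 w 0.7579301629229812 0.0 [-0.41  0.38  1.33 -0.    1.43 -0.29]
```

View pics/w1.png

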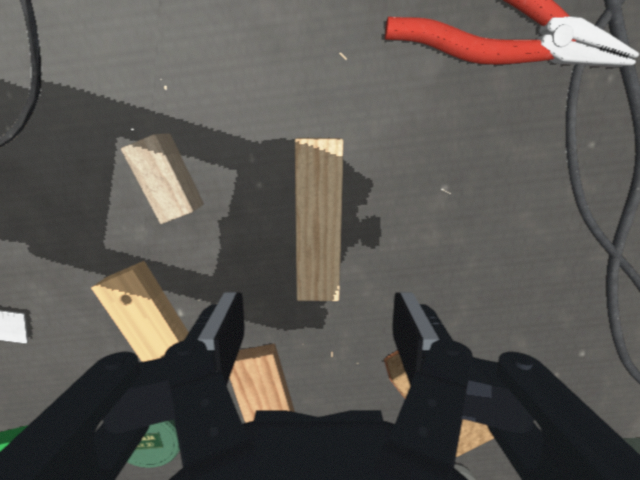

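The wrist view shows the 130 bar (column about 319) centred between the fingers and aligned with them. Descending.

Call:
play_rows:
  commands:
    - {"gripper": 6.5,"tx": 0,"ty": 0.25,"tz": 2.5,"wx": 0,"wy": 0,"wz": 0}
    - {"gripper": 6.5,"tx": 0,"ty": 0,"tz": 2.5,"wx": 0,"wy": 0,"wz": 0}
    - {"gripper": 6.5,"tx": 0,"ty": 0,"tz": 2.5,"wx": 0,"wy": 0,"wz": 0}
    - {"gripper": 6.5,"tx": 0,"ty": 0,"tz": 2,"wx": 0,"wy": 0,"wz": 0}
    - {"gripper": 6.5,"tx": 0,"ty": 0,"tz": 1,"wx": 0,"wy": 0,"wz": 0}
    - {"gripper": 6.5,"tx": 0,"ty": 0,"tz": 0.3,"wx": 0,"wy": 0,"wz": 0}
    - {"gripper": 6.5,"tx": 0,"ty": 0,"tz": 0,"wx": 0,"wy": 0,"wz": 0}
    - {"gripper": 2.5,"tx": 0,"ty": 0,"tz": 0,"wx": 0,"wy": 0,"wz": 0}
    - {"gripper": 2.5,"tx": 0,"ty": 0,"tz": 0,"wx": 0,"wy": 0,"wz": 0}
    - {"gripper": 2.5,"tx": 0,"ty": 0,"tz": 0,"wx": 0,"wy": 0,"wz": 0}

```text
t: 4.85
eef_pos: [0.6391, -0.1956, 0.0102]
ee_rot: [2.349, 2.085, 0.001]
force: [0.1, -0.3, 0.1]
grip_width: 0.295
grip_force: 0.0
```

Call:
play_rows:
  commands:
    - {"gripper": 2.5,"tx": 0,"ty": 0,"tz": 0,"wx": 0,"wy": 0,"wz": 0}
    - {"gripper": 2.5,"tx": 0,"ty": 0,"tz": 0,"wx": 0,"wy": 0,"wz": 0}
    - {"gripper": 2.5,"tx": 0,"ty": 0,"tz": 0,"wx": 0,"wy": 0,"wz": 0}
    - {"gripper": 2.5,"tx": 0,"ty": 0,"tz": 0,"wx": 0,"wy": 0,"wz": 0}
    - {"gripper": 2.5,"tx": 0,"ty": 0,"tz": -1,"wx": 0,"wy": 0,"wz": 0}
    - {"gripper": 2.5,"tx": 0,"ty": 0,"tz": -2,"wx": 0,"wy": 0,"wz": 0}
    - {"gripper": 2.5,"tx": 0,"ty": 0,"tz": -3,"wx": 0,"wy": 0,"wz": 0}
    - {"gripper": 2.5,"tx": 0,"ty": 0,"tz": -3,"wx": 0,"wy": 0,"wz": 0}
    - {"gripper": 2.5,"tx": 0,"ty": 0,"tz": -3,"wx": 0,"wy": 0,"wz": 0}
    - {"gripper": 2.5,"tx": 0,"ty": 0,"tz": -2,"wx": 0,"wy": 0,"wz": 0}

```text
t: 5.85
eef_pos: [0.6392, -0.1956, 0.1529]
ee_rot: [2.347, 2.084, 0.002]
force: [-0.1, -0.2, 1.0]
grip_width: 0.293
grip_force: 0.0
```

```bash
python3 d.py m 130 .023
```

```text
{'wz': np.float64(-87.95), 'tx': np.float64(16.38), 'ty': np.float64(23.5), 'tz': np.float64(12.99)} pos [ 0.6392 -0.1956  0.1529] zaxis [ 0.003 -0.001 -1.   ] F [-0.1 -0.2  1. ] t 5.85 w 0.2931041660343289 0.0 [-0.41  0.36  1.28  0.    1.49 -0.29]
```

The fingers closed to 25 mm with no grip force, so they missed the bar. Checking why.

```bash
python3 - <<'E'
from bench import bot; import cv2,numpy as np
im,d=bot.get_image("wrist"); t,_=bot.get_image("top")
cv2.imwrite("pics/w2.png",np.hstack([cv2.resize(im,(400,300)),cv2.resize(t[130:310,310:550],(400,300))]))
E
```

```text
(no output)
```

View pics/w2.png

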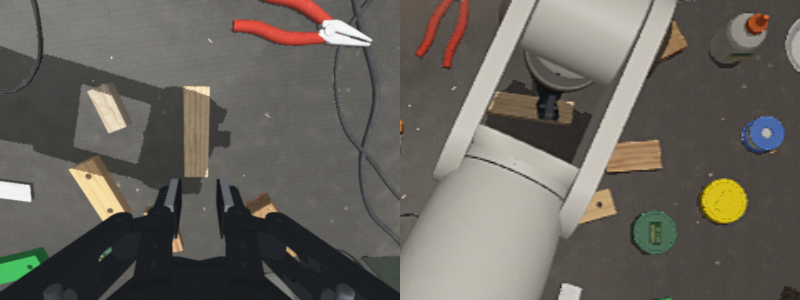

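```bash
python3 - <<'E'
from h import *; from bench import bot
s=bot.state(); m=bot.camera_model("wrist"); im,d=bot.get_image("wrist"); t,dt=bot.get_image("top"); mt=bot.camera_model("top")
D=np.load("top0.npy")
print("top depth bar", D[195,388],"board",D[230,240],"table",D[215,388], "expected eye z", mt["eye"])
print("tcp in top",proj(mt,s["eef_pos"]),"in wrist",proj(m,s["eef_pos"]),"tip", proj(m,s["eef_pos"]-[0,0,.008]), m["eye"],m["orientation"],m["intrinsics"])
print("bar hull wrist pred",hull(m,.6384,-.1962,-.1225,DIM["130"]).round())
hsv=cv2.cvtColor(im,cv2.COLOR_BGR2HSV); print(im[212,312],d[212,312],d[150,450])
print("table under pred", unproj(m,[[312,212]],.022), bot.recognise("wrist","offcut_130")[:5])
E
```

```text
top depth bar 1.3454802 board 1.3525479 table 1.36341 expected eye z [ 0.39634947 -0.05515135  1.35345555]
tcp in top [[394.66496257 182.13965525]] in wrist [[318.70873959 281.20574534]] tip [[318.59672425 274.85485655]] [ 0.64763701 -0.11997615  0.3185533 ] [-0.30700713  0.01265101 -0.11799404] [[351.86625201   0.         317.99051671]
 [  0.         351.86625201 236.40290765]
 [  0.           0.           1.        ]]
bar hull wrist pred [[338. 140.]
 [335. 286.]
 [297. 286.]
 [295. 140.]
 [296. 139.]
 [336. 139.]]
[ 92 117 138] 0.30615094 0.31132185
table under pred [[ 0.63565133 -0.19093214  0.022     ]] [{'position': [0.5265, -0.1404, 0.0322], 'confidence': 0.93}, {'position': [0.6366, -0.1857, 0.0223], 'confidence': 0.91}, {'position': [0.5772, -0.3779, 0.0172], 'confidence': 0.79}, {'position': [0.3101, -0.3825, 0.0201], 'confidence': 0.72}, {'position': [0.4803, -0.2593, 0.0159], 'confidence': 0.57}]
```

Location is right, so the tips were likely too high: the pads sit farther back when partly open. I'll open to 4.5 cm in the air and measure the tip depth from the wrist depth image.

Call:
play_rows:
  commands:
    - {"gripper": 4.8,"tx": 0,"ty": 0,"tz": 0,"wx": 0,"wy": 0,"wz": 0}
    - {"gripper": 4.8,"tx": 0,"ty": 0,"tz": 0,"wx": 0,"wy": 0,"wz": 0}
    - {"gripper": 4.8,"tx": 0,"ty": 0,"tz": 0,"wx": 0,"wy": 0,"wz": 0}
    - {"gripper": 4.8,"tx": 0,"ty": 0,"tz": 0,"wx": 0,"wy": 0,"wz": 0}
    - {"gripper": 4.8,"tx": 0,"ty": 0,"tz": 0,"wx": 0,"wy": 0,"wz": 0}
    - {"gripper": 4.8,"tx": 0,"ty": 0,"tz": 0,"wx": 0,"wy": 0,"wz": 0}
    - {"gripper": 4.8,"tx": 0,"ty": 0,"tz": 0,"wx": 0,"wy": 0,"wz": 0}
    - {"gripper": 4.8,"tx": 0,"ty": 0,"tz": 0,"wx": 0,"wy": 0,"wz": 0}
    - {"gripper": 4.8,"tx": 0,"ty": 0,"tz": 0,"wx": 0,"wy": 0,"wz": 0}
    - {"gripper": 4.8,"tx": 0,"ty": 0,"tz": 0,"wx": 0,"wy": 0,"wz": 0}

```text
t: 7.1
eef_pos: [0.6388, -0.1954, 0.1495]
ee_rot: [-2.349, -2.086, -0.0]
force: [0.5, -0.8, -0.4]
grip_width: 0.557
grip_force: 0.0
```

```bash
python3 - <<'E'
from h import *; from bench import bot
s=bot.state(); m=bot.camera_model("wrist"); im,d=bot.get_image("wrist")
v,u=np.nonzero((d>.08)&(d<.22)); K=m["intrinsics"]; z=d[v,u]
c=np.c_[(u-K[0,2])/K[0,0]*z,-(v-K[1,2])/K[1,1]*z,-z]
w=c@R.from_rotvec(m["orientation"]).as_matrix().T+m["eye"]
t=(w-s["eef_pos"])@R.from_rotvec(s["ee_rot"]).as_matrix()*1000
print(len(t))
for lo in range(-60,61,6):
    k=(t[:,1]>=lo)&(t[:,1]<lo+6)&(abs(t[:,0])<40)
    if k.sum()>5: print(lo,k.sum(),"z 50/98/max",np.percentile(t[k,2],[50,98,100]).round(1),"x",np.percentile(t[k,0],[2,98]).round(1))
cv2.imwrite("pics/w3.png",im[200:440,100:540])
E
```

```text
35696
-60 1776 z 50/98/max [-90.2 -74.7 -71.5] x [-9.2 11.9]
-54 5198 z 50/98/max [-93.9 -75.  -69.6] x [-10.8  12.4]
-48 2807 z 50/98/max [-80.8 -69.5 -66.3] x [-12.5  11.5]
-42 1270 z 50/98/max [-77.7 -37.8 -31.4] x [-7.3 11.3]
-36 1201 z 50/98/max [-71.5 -33.1 -29.4] x [ 5.7 15.6]
-30 3278 z 50/98/max [-62.2 -29.  -24.4] x [-10.4  16.5]
-24 840 z 50/98/max [-94.7 -79.5 -76.4] x [11.  16.9]
-18 384 z 50/98/max [-97.7 -94.6 -93.6] x [ 8.4 16.6]
-12 501 z 50/98/max [-98.2 -94.9 -94.3] x [ 8.3 10.5]
-6 396 z 50/98/max [-99.4 -95.9 -94.6] x [ 8.2 10.6]
0 412 z 50/98/max [-98.9 -95.7 -94.9] x [ 8.3 10.8]
6 518 z 50/98/max [-98.1 -94.7 -93.9] x [ 8.2 10.6]
12 413 z 50/98/max [-97.4 -92.2 -90.8] x [ 8.4 16.8]
18 2032 z 50/98/max [-62.3 -27.5 -24.5] x [-10.9  16.7]
24 2282 z 50/98/max [-70.4 -32.2 -29. ] x [-2.2 16.6]
30 1051 z 50/98/max [-71.2 -33.5 -30.7] x [ 5.5 12.8]
36 1343 z 50/98/max [-78.2 -43.2 -34.7] x [-7.5 10.8]
42 3563 z 50/98/max [-82.1 -70.8 -66.9] x [-12.4  11.8]
48 4601 z 50/98/max [-94.8 -74.8 -69. ] x [-9.4 12.3]
54 1478 z 50/98/max [-92.4 -77.  -72.9] x [-9.1 11.9]
60 106 z 50/98/max [-99.5 -92.8 -91.6] x [ 9.9 11.7]
```

View pics/w3.png

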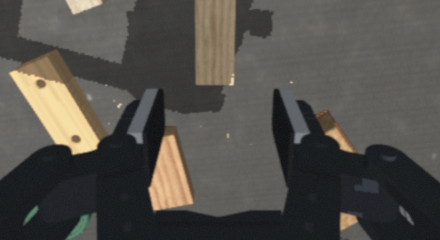

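By wrist depth the tips sit about 25 mm behind the TCP, which explains the miss but disagrees with the description. Cross-checking with the scene camera.

```bash
python3 - <<'E'
from h import *; from bench import bot
s=bot.state(); m=bot.camera_model("scene"); im,d=bot.get_image("scene")
Rt=R.from_rotvec(s["ee_rot"]).as_matrix(); p=s["eef_pos"]
for z,c in ((0.008,(0,0,255)),(-.025,(0,255,255))):
    for y in (-.024,.024):
        q=proj(m,p+Rt@[0,y,z])[0]; cv2.circle(im,tuple(np.round(q).astype(int)),1,c,-1); print(z,y,q.round(1))
c=proj(m,p)[0].astype(int)
cv2.imwrite("pics/s4.png",cv2.resize(im[c[1]-60:c[1]+60,c[0]-80:c[0]+80],None,fx=4,fy=4,interpolation=cv2.INTER_NEAREST))
K=m["intrinsics"];v,u=np.nonzero(d>0);k=(abs(u-c[0])<60)&(abs(v-c[1])<60);u,v=u[k],v[k];z=d[v,u]
w=np.c_[(u-K[0,2])/K[0,0]*z,-(v-K[1,2])/K[1,1]*z,-z]@R.from_rotvec(m["orientation"]).as_matrix().T+m["eye"]
t=(w-p)@Rt*1000
for lo in range(-60,61,6):
    k=(t[:,1]>=lo)&(t[:,1]<lo+6)&(abs(t[:,0])<25)&(t[:,2]<60)
    if k.sum(): print(lo,k.sum(),np.sort(t[k,2])[-5:].round(0))
E
```

```text
0.008 -0.024 [384.6 213.7]
0.008 0.024 [395.8 206.5]
-0.025 -0.024 [385.9 202.2]
-0.025 0.024 [397.2 195.1]
-60 64 [-78. -77. -77. -76. -76.]
-54 53 [-76. -75. -75. -75. -73.]
-48 21 [-84. -84. -81. -78. -76.]
-42 150 [-40. -40. -37. -36. -35.]
-36 203 [-35. -33. -33. -31. -29.]
-30 132 [-29. -29. -28. -28. -26.]
-24 69 [-79. -54. -45. -42. -28.]
-18 35 [-103.  -99.  -97.  -97.  -93.]
-12 10 [-127. -125. -120. -117. -109.]
-6 9 [-132. -132. -130. -128. -105.]
0 14 [-105. -104. -101.  -98.  -98.]
6 30 [-113. -111. -104. -101. -100.]
12 40 [-100.  -99.  -96.  -96.  -93.]
18 78 [-36. -34. -34. -32. -32.]
24 120 [-29. -28. -27. -27. -26.]
30 26 [-64. -63. -58. -55. -30.]
36 9 [-78. -75. -74. -71. -41.]
42 23 [-80. -78. -77. -75. -75.]
48 41 [-84. -79. -79. -76. -76.]
54 33 [-95. -88. -81. -79. -70.]
60 21 [-105. -102.  -98.  -97.  -91.]
```

View pics/s4.png

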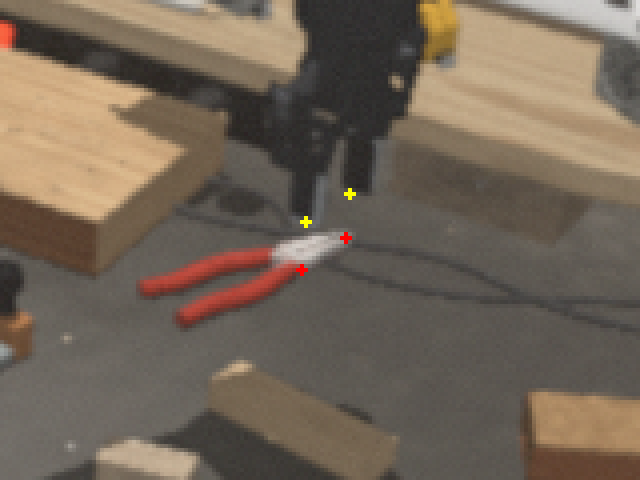

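Both cameras agree: the tips are about 25 mm behind the reported TCP at this opening. I'll descend further, in small steps while watching the force.

Call:
play_rows:
  commands:
    - {"gripper": 5.5,"tx": 0,"ty": 0,"tz": 2.5,"wx": 0,"wy": 0,"wz": 0}
    - {"gripper": 5.5,"tx": 0,"ty": 0,"tz": 2.5,"wx": 0,"wy": 0,"wz": 0}
    - {"gripper": 5.5,"tx": 0,"ty": 0,"tz": 2.5,"wx": 0,"wy": 0,"wz": 0}
    - {"gripper": 5.5,"tx": 0,"ty": 0,"tz": 2.5,"wx": 0,"wy": 0,"wz": 0}
    - {"gripper": 5.5,"tx": 0,"ty": 0,"tz": 2.5,"wx": 0,"wy": 0,"wz": 0}
    - {"gripper": 5.5,"tx": 0,"ty": 0,"tz": 1,"wx": 0,"wy": 0,"wz": 0}
    - {"gripper": 5.5,"tx": 0,"ty": 0,"tz": 0.5,"wx": 0,"wy": 0,"wz": 0}
    - {"gripper": 5.5,"tx": 0,"ty": 0,"tz": 0.5,"wx": 0,"wy": 0,"wz": 0}
    - {"gripper": 5.5,"tx": 0,"ty": 0,"tz": 0,"wx": 0,"wy": 0,"wz": 0}
    - {"gripper": 5.5,"tx": 0,"ty": 0,"tz": 0,"wx": 0,"wy": 0,"wz": 0}

```text
t: 8.2
eef_pos: [0.6392, -0.1956, 0.0054]
ee_rot: [2.348, 2.085, 0.001]
force: [0.3, 0.6, -0.9]
grip_width: 0.641
grip_force: 0.0
```

Call:
play_rows:
  commands:
    - {"gripper": 5.5,"tx": 0,"ty": 0,"tz": 0.4,"wx": 0,"wy": 0,"wz": 0}
    - {"gripper": 5.5,"tx": 0,"ty": 0,"tz": 0.3,"wx": 0,"wy": 0,"wz": 0}
    - {"gripper": 5.5,"tx": 0,"ty": 0,"tz": 0.3,"wx": 0,"wy": 0,"wz": 0}
    - {"gripper": 5.5,"tx": 0,"ty": 0,"tz": 0.2,"wx": 0,"wy": 0,"wz": 0}
    - {"gripper": 5.5,"tx": 0,"ty": 0,"tz": 0,"wx": 0,"wy": 0,"wz": 0}
    - {"gripper": 5.5,"tx": 0,"ty": 0,"tz": 0,"wx": 0,"wy": 0,"wz": 0}
    - {"gripper": 5.5,"tx": 0,"ty": 0,"tz": 0,"wx": 0,"wy": 0,"wz": 0}
    - {"gripper": 5.5,"tx": 0,"ty": 0,"tz": 0,"wx": 0,"wy": 0,"wz": 0}
    - {"gripper": 5.5,"tx": 0,"ty": 0,"tz": 0,"wx": 0,"wy": 0,"wz": 0}
    - {"gripper": 5.5,"tx": 0,"ty": 0,"tz": 0,"wx": 0,"wy": 0,"wz": 0}

```text
t: 9.2
eef_pos: [0.6388, -0.1954, -0.0075]
ee_rot: [-2.349, -2.086, -0.0]
force: [-0.3, 0.4, 0.0]
grip_width: 0.643
grip_force: 0.0
```

Call:
play_rows:
  commands:
    - {"gripper": 5.5,"tx": 0,"ty": 0,"tz": 0.3,"wx": 0,"wy": 0,"wz": 0}
    - {"gripper": 5.5,"tx": 0,"ty": 0,"tz": 0.3,"wx": 0,"wy": 0,"wz": 0}
    - {"gripper": 5.5,"tx": 0,"ty": 0,"tz": 0.2,"wx": 0,"wy": 0,"wz": 0}
    - {"gripper": 5.5,"tx": 0,"ty": 0,"tz": 0.2,"wx": 0,"wy": 0,"wz": 0}
    - {"gripper": 5.5,"tx": 0,"ty": 0,"tz": 0,"wx": 0,"wy": 0,"wz": 0}
    - {"gripper": 2.5,"tx": 0,"ty": 0,"tz": 0,"wx": 0,"wy": 0,"wz": 0}
    - {"gripper": 2.5,"tx": 0,"ty": 0,"tz": 0,"wx": 0,"wy": 0,"wz": 0}
    - {"gripper": 2.5,"tx": 0,"ty": 0,"tz": 0,"wx": 0,"wy": 0,"wz": 0}
    - {"gripper": 2.5,"tx": 0,"ty": 0,"tz": 0,"wx": 0,"wy": 0,"wz": 0}
    - {"gripper": 2.5,"tx": 0,"ty": 0,"tz": 0,"wx": 0,"wy": 0,"wz": 0}

```text
t: 10.2
eef_pos: [0.639, -0.1955, -0.0171]
ee_rot: [2.349, 2.086, 0.001]
force: [-1.0, 0.8, 6.2]
grip_width: 0.391
grip_force: 61.2
```

Gripped: 61 N at about 34 mm. Lifting.

Call:
play_rows:
  commands:
    - {"gripper": 2.5,"tx": 0,"ty": 0,"tz": -1,"wx": 0,"wy": 0,"wz": 0}
    - {"gripper": 2.5,"tx": 0,"ty": 0,"tz": -2,"wx": 0,"wy": 0,"wz": 0}
    - {"gripper": 2.5,"tx": 0,"ty": 0,"tz": -3,"wx": 0,"wy": 0,"wz": 0}
    - {"gripper": 2.5,"tx": 0,"ty": 0,"tz": -3,"wx": 0,"wy": 0,"wz": 0}
    - {"gripper": 2.5,"tx": 0,"ty": 0,"tz": -3,"wx": 0,"wy": 0,"wz": 0}
    - {"gripper": 2.5,"tx": 0,"ty": 0,"tz": -1,"wx": 0,"wy": 0,"wz": 0}
    - {"gripper": 2.5,"tx": 0,"ty": 0,"tz": 0,"wx": 0,"wy": 0,"wz": -7}
    - {"gripper": 2.5,"tx": 0,"ty": 0,"tz": 0,"wx": 0,"wy": 0,"wz": -7}
    - {"gripper": 2.5,"tx": 0,"ty": 0,"tz": 0,"wx": 0,"wy": 0,"wz": -7}
    - {"gripper": 2.5,"tx": 0,"ty": 0,"tz": 0,"wx": 0,"wy": 0,"wz": -7}

```text
t: 11.2
eef_pos: [0.6385, -0.1953, 0.1119]
ee_rot: [-1.768, -2.596, 0.0]
force: [0.3, -0.4, -0.5]
grip_width: 0.392
grip_force: 60.5
```

Call:
play_rows:
  commands:
    - {"gripper": 2.5,"tx": 0,"ty": 0,"tz": 0,"wx": 0,"wy": 0,"wz": -7}
    - {"gripper": 2.5,"tx": 0,"ty": 0,"tz": 0,"wx": 0,"wy": 0,"wz": -7}
    - {"gripper": 2.5,"tx": 0,"ty": 0,"tz": 0,"wx": 0,"wy": 0,"wz": -7}
    - {"gripper": 2.5,"tx": 0,"ty": 0,"tz": 0,"wx": 0,"wy": 0,"wz": -7}
    - {"gripper": 2.5,"tx": 0,"ty": 0,"tz": 0,"wx": 0,"wy": 0,"wz": -7}
    - {"gripper": 2.5,"tx": 0,"ty": 0,"tz": 0,"wx": 0,"wy": 0,"wz": -7}
    - {"gripper": 2.5,"tx": 0,"ty": 0,"tz": 0,"wx": 0,"wy": 0,"wz": -7}
    - {"gripper": 2.5,"tx": 0,"ty": 0,"tz": 0,"wx": 0,"wy": 0,"wz": -7}
    - {"gripper": 2.5,"tx": 0,"ty": 0,"tz": 0,"wx": 0,"wy": 0,"wz": -4}
    - {"gripper": 2.5,"tx": 0,"ty": 0,"tz": 0,"wx": 0,"wy": 0,"wz": 0}

```text
t: 12.2
eef_pos: [0.6385, -0.1954, 0.112]
ee_rot: [-0.239, -3.132, -0.001]
force: [0.2, -0.1, -0.9]
grip_width: 0.393
grip_force: 60.5
```

```bash
python3 d.py m 130 -.0045
```

```text
{'wz': np.float64(0.12), 'tx': np.float64(16.3), 'ty': np.float64(23.49), 'tz': np.float64(11.65)} pos [ 0.6385 -0.1954  0.112 ] zaxis [-0.001  0.    -1.   ] F [ 0.2 -0.1 -0.9] t 12.2 w 0.39331737528579774 60.48664212226868 [-0.41  0.39  1.33  0.    1.42 -1.83]
```

Call:
play_rows:
  commands:
    - {"gripper": 2.5,"tx": 1.7,"ty": 2.4,"tz": 0,"wx": 0,"wy": 0,"wz": 0.1}
    - {"gripper": 2.5,"tx": 1.7,"ty": 2.4,"tz": 0,"wx": 0,"wy": 0,"wz": 0}
    - {"gripper": 2.5,"tx": 1.7,"ty": 2.4,"tz": 0,"wx": 0,"wy": 0,"wz": 0}
    - {"gripper": 2.5,"tx": 1.7,"ty": 2.4,"tz": 0,"wx": 0,"wy": 0,"wz": 0}
    - {"gripper": 2.5,"tx": 1.7,"ty": 2.4,"tz": 0,"wx": 0,"wy": 0,"wz": 0}
    - {"gripper": 2.5,"tx": 1.7,"ty": 2.4,"tz": 0,"wx": 0,"wy": 0,"wz": 0}
    - {"gripper": 2.5,"tx": 1.7,"ty": 2.4,"tz": 0,"wx": 0,"wy": 0,"wz": 0}
    - {"gripper": 2.5,"tx": 1.7,"ty": 2.4,"tz": 0,"wx": 0,"wy": 0,"wz": 0}
    - {"gripper": 2.5,"tx": 1.7,"ty": 2.4,"tz": 0,"wx": 0,"wy": 0,"wz": 0}
    - {"gripper": 2.5,"tx": 1.0,"ty": 1.9,"tz": 0,"wx": 0,"wy": 0,"wz": 0}

```text
t: 13.2
eef_pos: [0.5129, 0.0632, 0.1124]
ee_rot: [-0.247, -3.131, -0.0]
force: [-0.0, 0.3, -0.8]
grip_width: 0.395
grip_force: 60.5
```

Call:
play_rows:
  commands:
    - {"gripper": 2.5,"tx": 0,"ty": 0,"tz": 2,"wx": 0,"wy": 0,"wz": 0}
    - {"gripper": 2.5,"tx": 0,"ty": 0,"tz": 2,"wx": 0,"wy": 0,"wz": 0}
    - {"gripper": 2.5,"tx": 0,"ty": 0,"tz": 2,"wx": 0,"wy": 0,"wz": 0}
    - {"gripper": 2.5,"tx": 0,"ty": 0,"tz": 2,"wx": 0,"wy": 0,"wz": 0}
    - {"gripper": 2.5,"tx": 0,"ty": 0,"tz": 1,"wx": 0,"wy": 0,"wz": 0}
    - {"gripper": 2.5,"tx": 0,"ty": 0,"tz": 0,"wx": 0,"wy": 0,"wz": 0}
    - {"gripper": 2.5,"tx": 0,"ty": 0,"tz": 0,"wx": 0,"wy": 0,"wz": 0}
    - {"gripper": 2.5,"tx": 0,"ty": 0,"tz": 0,"wx": 0,"wy": 0,"wz": 0}
    - {"gripper": 2.5,"tx": 0,"ty": 0,"tz": 0,"wx": 0,"wy": 0,"wz": 0}
    - {"gripper": 2.5,"tx": 0,"ty": 0,"tz": 0,"wx": 0,"wy": 0,"wz": 0}

```text
t: 14.2
eef_pos: [0.5143, 0.0619, 0.023]
ee_rot: [0.244, 3.131, 0.0]
force: [0.7, 0.1, -0.1]
grip_width: 0.39
grip_force: 60.5
```

```bash
python3 d.py m 130 -.0045; python3 - <<'E'
from bench import bot; import cv2
im,d=bot.get_image("wrist"); cv2.imwrite("pics/w5.png",im)
E
```

```text
{'wz': np.float64(-0.06), 'tx': np.float64(0.08), 'ty': np.float64(-0.02), 'tz': np.float64(2.75)} pos [0.5143 0.0619 0.023 ] zaxis [ 0.001  0.    -1.   ] F [ 0.7  0.1 -0.1] t 14.2 w 0.3899198978444356 60.48647403717041 [-0.03  0.17  1.81  0.    1.16 -1.44]
```

View pics/w5.png

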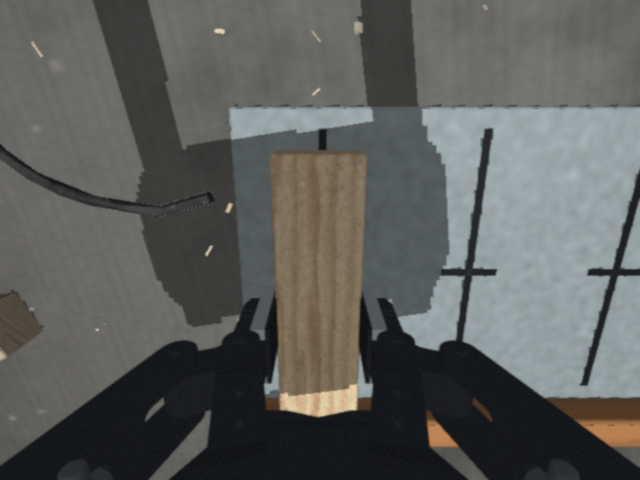

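The 130 is aligned over mark_3's line (column about 320). Lowering and releasing.

Call:
play_rows:
  commands:
    - {"gripper": 2.5,"tx": 0.1,"ty": 0,"tz": 1,"wx": 0,"wy": 0,"wz": 0}
    - {"gripper": 2.5,"tx": 0,"ty": 0,"tz": 0.8,"wx": 0,"wy": 0,"wz": 0}
    - {"gripper": 2.5,"tx": 0,"ty": 0,"tz": 0.5,"wx": 0,"wy": 0,"wz": 0}
    - {"gripper": 2.5,"tx": 0,"ty": 0,"tz": 0.2,"wx": 0,"wy": 0,"wz": 0}
    - {"gripper": 2.5,"tx": 0,"ty": 0,"tz": 0.2,"wx": 0,"wy": 0,"wz": 0}
    - {"gripper": 2.5,"tx": 0,"ty": 0,"tz": 0,"wx": 0,"wy": 0,"wz": 0}
    - {"gripper": 2.5,"tx": 0,"ty": 0,"tz": 0,"wx": 0,"wy": 0,"wz": 0}
    - {"gripper": 2.5,"tx": 0,"ty": 0,"tz": 0,"wx": 0,"wy": 0,"wz": 0}
    - {"gripper": 2.5,"tx": 0,"ty": 0,"tz": 0,"wx": 0,"wy": 0,"wz": 0}
    - {"gripper": 2.5,"tx": 0,"ty": 0,"tz": 0,"wx": 0,"wy": 0,"wz": 0}

```text
t: 15.25
eef_pos: [0.5131, 0.062, -0.0043]
ee_rot: [0.244, 3.132, 0.0]
force: [0.3, 0.9, -0.3]
grip_width: 0.393
grip_force: 60.5
```

Call:
play_rows:
  commands:
    - {"gripper": 5.2,"tx": 0,"ty": 0,"tz": 0,"wx": 0,"wy": 0,"wz": 0}
    - {"gripper": 5.2,"tx": 0,"ty": 0,"tz": 0,"wx": 0,"wy": 0,"wz": 0}
    - {"gripper": 5.2,"tx": 0,"ty": 0,"tz": 0,"wx": 0,"wy": 0,"wz": 0}
    - {"gripper": 5.2,"tx": 0,"ty": 0,"tz": 0,"wx": 0,"wy": 0,"wz": 0}
    - {"gripper": 5.2,"tx": 0,"ty": 0,"tz": -2,"wx": 0,"wy": 0,"wz": 0}
    - {"gripper": 5.2,"tx": 0,"ty": 0,"tz": -3,"wx": 0,"wy": 0,"wz": 0}
    - {"gripper": 5.2,"tx": 0,"ty": 0,"tz": -3,"wx": 0,"wy": 0,"wz": 0}
    - {"gripper": 5.2,"tx": 0,"ty": 0,"tz": -3,"wx": 0,"wy": 0,"wz": 0}
    - {"gripper": 5.2,"tx": 0,"ty": 0,"tz": -1,"wx": 0,"wy": 0,"wz": 0}
    - {"gripper": 5.2,"tx": 0,"ty": 0,"tz": 0,"wx": 0,"wy": 0,"wz": 0}

```text
t: 16.25
eef_pos: [0.5137, 0.0621, 0.1167]
ee_rot: [0.243, 3.13, 0.0]
force: [0.5, 0.4, -0.2]
grip_width: 0.608
grip_force: 0.0
```

```bash
python3 d.py p 106 -.019
```

```text
{'wz': np.float64(64.37), 'tx': np.float64(-30.99), 'ty': np.float64(-13.0), 'tz': np.float64(13.57)} pos [0.5137 0.0621 0.1167] zaxis [ 0.002  0.    -1.   ] F [ 0.5  0.4 -0.2] t 16.25 w 0.6081032892249292 0.0 [-0.03  0.08  1.7   0.    1.36 -1.44]
```

Call:
play_rows:
  commands:
    - {"gripper": 6,"tx": 0,"ty": 0,"tz": 0,"wx": 0,"wy": 0,"wz": 7}
    - {"gripper": 6,"tx": 0,"ty": 0,"tz": 0,"wx": 0,"wy": 0,"wz": 7}
    - {"gripper": 6,"tx": 0,"ty": 0,"tz": 0,"wx": 0,"wy": 0,"wz": 7}
    - {"gripper": 6,"tx": 0,"ty": 0,"tz": 0,"wx": 0,"wy": 0,"wz": 7}
    - {"gripper": 6,"tx": 0,"ty": 0,"tz": 0,"wx": 0,"wy": 0,"wz": 7}
    - {"gripper": 6,"tx": 0,"ty": 0,"tz": 0,"wx": 0,"wy": 0,"wz": 7}
    - {"gripper": 6,"tx": 0,"ty": 0,"tz": 0,"wx": 0,"wy": 0,"wz": 7}
    - {"gripper": 6,"tx": 0,"ty": 0,"tz": 0,"wx": 0,"wy": 0,"wz": 7}
    - {"gripper": 6,"tx": 0,"ty": 0,"tz": 0,"wx": 0,"wy": 0,"wz": 7}
    - {"gripper": 6,"tx": 0,"ty": 0,"tz": 0,"wx": 0,"wy": 0,"wz": 1.4}

```text
t: 17.25
eef_pos: [0.5124, 0.0621, 0.114]
ee_rot: [-1.878, -2.516, 0.002]
force: [0.2, 0.5, 0.2]
grip_width: 0.702
grip_force: 0.0
```

Call:
play_rows:
  commands:
    - {"gripper": 6,"tx": -3.4,"ty": -1.4,"tz": 0,"wx": 0,"wy": 0,"wz": 0}
    - {"gripper": 6,"tx": -3.4,"ty": -1.4,"tz": 0,"wx": 0,"wy": 0,"wz": 0}
    - {"gripper": 6,"tx": -3.4,"ty": -1.4,"tz": 0,"wx": 0,"wy": 0,"wz": 0}
    - {"gripper": 6,"tx": -3.4,"ty": -1.4,"tz": 0,"wx": 0,"wy": 0,"wz": 0}
    - {"gripper": 6,"tx": -3.4,"ty": -1.4,"tz": 0,"wx": 0,"wy": 0,"wz": 0}
    - {"gripper": 6,"tx": -3.4,"ty": -1.4,"tz": 0,"wx": 0,"wy": 0,"wz": 0}
    - {"gripper": 6,"tx": -3.4,"ty": -1.4,"tz": 0,"wx": 0,"wy": 0,"wz": 0}
    - {"gripper": 6,"tx": -3.4,"ty": -1.4,"tz": 0,"wx": 0,"wy": 0,"wz": 0}
    - {"gripper": 6,"tx": -3.4,"ty": -1.4,"tz": 0,"wx": 0,"wy": 0,"wz": 0}
    - {"gripper": 6,"tx": -0.4,"ty": -0.4,"tz": 0,"wx": 0,"wy": 0,"wz": 0}

```text
t: 18.25
eef_pos: [0.4768, -0.2753, 0.1142]
ee_rot: [-1.874, -2.52, 0.001]
force: [-0.1, 0.6, -0.3]
grip_width: 0.702
grip_force: 0.0
```

```bash
python3 d.py p 106 -.019;python3 - <<'E'
from h import *; from bench import bot
m=bot.camera_model("wrist"); im,d=bot.get_image("wrist")
k=hull(m,.4785,-.2721,.2922,DIM["106"]); cv2.polylines(im,[np.round(k).astype(np.int32)],True,(255,0,255),1)
mt=bot.camera_model("top"); t,_=bot.get_image("top")
k=hull(mt,.5135,.0618,th:=-.1542+np.pi/2+np.pi/2,DIM["130"],.012); t=cv2.resize(t[170:290,170:330],None,fx=4,fy=4)
cv2.polylines(t,[np.round((k-[170,170]+.5)*4).astype(np.int32)],True,(255,0,255),1)
cv2.imwrite("pics/w6.png",np.hstack([cv2.resize(im,(400,300)),cv2.resize(t,(400,300))]))
E
```

```text
{'wz': np.float64(-0.02), 'tx': np.float64(0.26), 'ty': np.float64(0.26), 'tz': np.float64(13.32)} pos [ 0.4768 -0.2753  0.1142] zaxis [-0.001  0.    -1.   ] F [-0.1  0.6 -0.3] t 18.25 w 0.7017623168707159 0.0 [-0.66  0.15  1.63 -0.    1.36 -0.96]
```

View pics/w6.png

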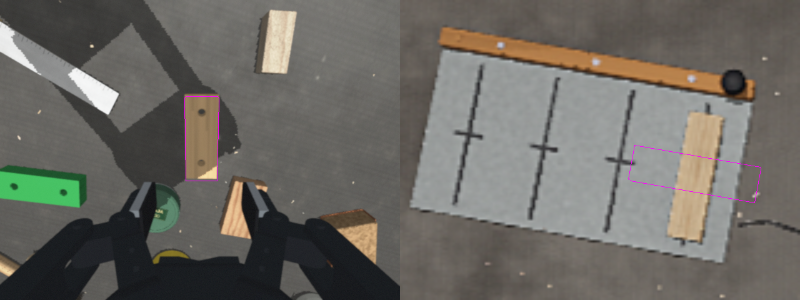

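The 130 sits centred on mark_3, and the 106 outline matches the wrist view. Descending on the 106.

Call:
play_rows:
  commands:
    - {"gripper": 6,"tx": 0.1,"ty": 0.2,"tz": 2.5,"wx": 0,"wy": 0,"wz": 0}
    - {"gripper": 6,"tx": 0,"ty": 0,"tz": 2.5,"wx": 0,"wy": 0,"wz": 0}
    - {"gripper": 6,"tx": 0,"ty": 0,"tz": 2.5,"wx": 0,"wy": 0,"wz": 0}
    - {"gripper": 6,"tx": 0,"ty": 0,"tz": 2.5,"wx": 0,"wy": 0,"wz": 0}
    - {"gripper": 6,"tx": 0,"ty": 0,"tz": 1.5,"wx": 0,"wy": 0,"wz": 0}
    - {"gripper": 6,"tx": 0,"ty": 0,"tz": 0.8,"wx": 0,"wy": 0,"wz": 0}
    - {"gripper": 6,"tx": 0,"ty": 0,"tz": 0.4,"wx": 0,"wy": 0,"wz": 0}
    - {"gripper": 6,"tx": 0,"ty": 0,"tz": 0.3,"wx": 0,"wy": 0,"wz": 0}
    - {"gripper": 6,"tx": 0,"ty": 0,"tz": 0,"wx": 0,"wy": 0,"wz": 0}
    - {"gripper": 6,"tx": 0,"ty": 0,"tz": 0,"wx": 0,"wy": 0,"wz": 0}

```text
t: 19.35
eef_pos: [0.4796, -0.2708, -0.0139]
ee_rot: [1.874, 2.52, 0.0]
force: [-0.3, 0.9, 0.1]
grip_width: 0.705
grip_force: 0.0
```

Call:
play_rows:
  commands:
    - {"gripper": 6,"tx": 0,"ty": 0,"tz": 0.2,"wx": 0,"wy": 0,"wz": 0}
    - {"gripper": 6,"tx": 0,"ty": 0,"tz": 0.1,"wx": 0,"wy": 0,"wz": 0}
    - {"gripper": 3,"tx": 0,"ty": 0,"tz": 0,"wx": 0,"wy": 0,"wz": 0}
    - {"gripper": 3,"tx": 0,"ty": 0,"tz": 0,"wx": 0,"wy": 0,"wz": 0}
    - {"gripper": 3,"tx": 0,"ty": 0,"tz": 0,"wx": 0,"wy": 0,"wz": 0}
    - {"gripper": 3,"tx": 0,"ty": 0,"tz": 0,"wx": 0,"wy": 0,"wz": 0}
    - {"gripper": 3,"tx": 0,"ty": 0,"tz": 0,"wx": 0,"wy": 0,"wz": 0}
    - {"gripper": 3,"tx": 0,"ty": 0,"tz": 0,"wx": 0,"wy": 0,"wz": 0}
    - {"gripper": 3,"tx": 0,"ty": 0,"tz": 0,"wx": 0,"wy": 0,"wz": 0}
    - {"gripper": 3,"tx": 0,"ty": 0,"tz": 0,"wx": 0,"wy": 0,"wz": 0}

```text
t: 20.35
eef_pos: [0.4794, -0.2708, -0.0172]
ee_rot: [1.875, 2.52, 0.0]
force: [-1.1, 1.0, 5.2]
grip_width: 0.448
grip_force: 60.9
```

Call:
play_rows:
  commands:
    - {"gripper": 3,"tx": 0,"ty": 0,"tz": -1,"wx": 0,"wy": 0,"wz": 0}
    - {"gripper": 3,"tx": 0,"ty": 0,"tz": -2,"wx": 0,"wy": 0,"wz": 0}
    - {"gripper": 3,"tx": 0,"ty": 0,"tz": -3,"wx": 0,"wy": 0,"wz": 0}
    - {"gripper": 3,"tx": 0,"ty": 0,"tz": -3,"wx": 0,"wy": 0,"wz": 0}
    - {"gripper": 3,"tx": 0,"ty": 0,"tz": -3,"wx": 0,"wy": 0,"wz": 0}
    - {"gripper": 3,"tx": 0,"ty": 0,"tz": -1,"wx": 0,"wy": 0,"wz": 0}
    - {"gripper": 3,"tx": 0,"ty": 0,"tz": 0,"wx": 0,"wy": 0,"wz": -7}
    - {"gripper": 3,"tx": 0,"ty": 0,"tz": 0,"wx": 0,"wy": 0,"wz": -7}
    - {"gripper": 3,"tx": 0,"ty": 0,"tz": 0,"wx": 0,"wy": 0,"wz": -7}
    - {"gripper": 3,"tx": 0,"ty": 0,"tz": 0,"wx": 0,"wy": 0,"wz": -7}

```text
t: 21.35
eef_pos: [0.479, -0.2705, 0.1121]
ee_rot: [-1.202, -2.902, -0.0]
force: [-0.5, 0.8, -0.3]
grip_width: 0.45
grip_force: 60.3
```

Call:
play_rows:
  commands:
    - {"gripper": 3,"tx": 0,"ty": 0,"tz": 0,"wx": 0,"wy": 0,"wz": -7}
    - {"gripper": 3,"tx": 0,"ty": 0,"tz": 0,"wx": 0,"wy": 0,"wz": -7}
    - {"gripper": 3,"tx": 0,"ty": 0,"tz": 0,"wx": 0,"wy": 0,"wz": -7}
    - {"gripper": 3,"tx": 0,"ty": 0,"tz": 0,"wx": 0,"wy": 0,"wz": -7}
    - {"gripper": 3,"tx": 0,"ty": 0,"tz": 0,"wx": 0,"wy": 0,"wz": -7}
    - {"gripper": 3,"tx": 0,"ty": 0,"tz": 0,"wx": 0,"wy": 0,"wz": -1.4}
    - {"gripper": 3,"tx": 0,"ty": 0,"tz": 0,"wx": 0,"wy": 0,"wz": 0}
    - {"gripper": 3,"tx": 0,"ty": 0,"tz": 0,"wx": 0,"wy": 0,"wz": 0}
    - {"gripper": 3,"tx": 0,"ty": 0,"tz": 0,"wx": 0,"wy": 0,"wz": 0}
    - {"gripper": 3,"tx": 0,"ty": 0,"tz": 0,"wx": 0,"wy": 0,"wz": 0}

```text
t: 22.35
eef_pos: [0.4793, -0.2707, 0.1125]
ee_rot: [-0.245, -3.132, -0.0]
force: [0.1, 0.7, -1.2]
grip_width: 0.448
grip_force: 60.3
```

```bash
python3 d.py m 106 -.0047
```

```text
{'wz': np.float64(-0.12), 'tx': np.float64(1.72), 'ty': np.float64(41.38), 'tz': np.float64(11.72)} pos [ 0.4793 -0.2707  0.1125] zaxis [-0.  0. -1.] F [ 0.1  0.7 -1.2] t 22.35 w 0.44797653034310453 60.31825304031372 [-0.65  0.15  1.63  0.    1.36 -2.07]
```

Call:
play_rows:
  commands:
    - {"gripper": 3,"tx": 0.2,"ty": 3.8,"tz": 0,"wx": 0,"wy": 0,"wz": -0.1}
    - {"gripper": 3,"tx": 0.2,"ty": 3.8,"tz": 0,"wx": 0,"wy": 0,"wz": 0}
    - {"gripper": 3,"tx": 0.2,"ty": 3.8,"tz": 0,"wx": 0,"wy": 0,"wz": 0}
    - {"gripper": 3,"tx": 0.2,"ty": 3.8,"tz": 0,"wx": 0,"wy": 0,"wz": 0}
    - {"gripper": 3,"tx": 0.2,"ty": 3.8,"tz": 0,"wx": 0,"wy": 0,"wz": 0}
    - {"gripper": 3,"tx": 0.2,"ty": 3.8,"tz": 0,"wx": 0,"wy": 0,"wz": 0}
    - {"gripper": 3,"tx": 0.2,"ty": 3.8,"tz": 0,"wx": 0,"wy": 0,"wz": 0}
    - {"gripper": 3,"tx": 0.2,"ty": 3.8,"tz": 0,"wx": 0,"wy": 0,"wz": 0}
    - {"gripper": 3,"tx": 0.1,"ty": 3.8,"tz": 0,"wx": 0,"wy": 0,"wz": 0}
    - {"gripper": 3,"tx": 0,"ty": 3.8,"tz": 0,"wx": 0,"wy": 0,"wz": 0}

```text
t: 23.35
eef_pos: [0.5206, 0.1091, 0.1127]
ee_rot: [0.242, 3.132, 0.0]
force: [0.6, -1.1, 0.2]
grip_width: 0.445
grip_force: 60.4
```

Call:
play_rows:
  commands:
    - {"gripper": 3,"tx": 0,"ty": 2,"tz": 0,"wx": 0,"wy": 0,"wz": 0}
    - {"gripper": 3,"tx": 0,"ty": 1.4,"tz": 1,"wx": 0,"wy": 0,"wz": 0}
    - {"gripper": 3,"tx": 0,"ty": 0,"tz": 2,"wx": 0,"wy": 0,"wz": 0}
    - {"gripper": 3,"tx": 0,"ty": 0,"tz": 2,"wx": 0,"wy": 0,"wz": 0}
    - {"gripper": 3,"tx": 0,"ty": 0,"tz": 2,"wx": 0,"wy": 0,"wz": 0}
    - {"gripper": 3,"tx": 0,"ty": 0,"tz": 2,"wx": 0,"wy": 0,"wz": 0}
    - {"gripper": 3,"tx": 0,"ty": 0,"tz": 0.5,"wx": 0,"wy": 0,"wz": 0}
    - {"gripper": 3,"tx": 0,"ty": 0,"tz": 0,"wx": 0,"wy": 0,"wz": 0}
    - {"gripper": 3,"tx": 0,"ty": 0,"tz": 0,"wx": 0,"wy": 0,"wz": 0}
    - {"gripper": 3,"tx": 0,"ty": 0,"tz": 0,"wx": 0,"wy": 0,"wz": 0}

```text
t: 24.35
eef_pos: [0.5264, 0.141, 0.0185]
ee_rot: [0.241, 3.131, 0.001]
force: [0.4, -0.1, -1.6]
grip_width: 0.45
grip_force: 60.5
```

```bash
python3 d.py m 106 -.0047
```

```text
{'wz': np.float64(0.03), 'tx': np.float64(0.06), 'ty': np.float64(-0.03), 'tz': np.float64(2.32)} pos [0.5264 0.141  0.0185] zaxis [ 0.001  0.    -1.   ] F [ 0.4 -0.1 -1.6] t 24.35 w 0.44974576322680837 60.46449422836304 [ 0.12  0.23  1.75  0.    1.17 -1.3 ]
```

Call:
play_rows:
  commands:
    - {"gripper": 3,"tx": 0,"ty": 0,"tz": 1,"wx": 0,"wy": 0,"wz": 0}
    - {"gripper": 3,"tx": 0,"ty": 0,"tz": 0.7,"wx": 0,"wy": 0,"wz": 0}
    - {"gripper": 3,"tx": 0,"ty": 0,"tz": 0.4,"wx": 0,"wy": 0,"wz": 0}
    - {"gripper": 3,"tx": 0,"ty": 0,"tz": 0.2,"wx": 0,"wy": 0,"wz": 0}
    - {"gripper": 3,"tx": 0,"ty": 0,"tz": 0,"wx": 0,"wy": 0,"wz": 0}
    - {"gripper": 3,"tx": 0,"ty": 0,"tz": 0,"wx": 0,"wy": 0,"wz": 0}
    - {"gripper": 3,"tx": 0,"ty": 0,"tz": 0,"wx": 0,"wy": 0,"wz": 0}
    - {"gripper": 5.6,"tx": 0,"ty": 0,"tz": 0,"wx": 0,"wy": 0,"wz": 0}
    - {"gripper": 5.6,"tx": 0,"ty": 0,"tz": 0,"wx": 0,"wy": 0,"wz": 0}
    - {"gripper": 5.6,"tx": 0,"ty": 0,"tz": 0,"wx": 0,"wy": 0,"wz": 0}

```text
t: 25.35
eef_pos: [0.5258, 0.141, -0.0056]
ee_rot: [-0.241, -3.132, -0.0]
force: [-0.3, -0.4, -0.4]
grip_width: 0.651
grip_force: 0.0
```

Call:
play_rows:
  commands:
    - {"gripper": 5.6,"tx": 0,"ty": 0,"tz": 0,"wx": 0,"wy": 0,"wz": 0}
    - {"gripper": 5.6,"tx": 0,"ty": 0,"tz": -2,"wx": 0,"wy": 0,"wz": 0}
    - {"gripper": 5.6,"tx": 0,"ty": 0,"tz": -3,"wx": 0,"wy": 0,"wz": 0}
    - {"gripper": 5.6,"tx": 0,"ty": 0,"tz": -3,"wx": 0,"wy": 0,"wz": 0}
    - {"gripper": 5.6,"tx": 0,"ty": 0,"tz": -3,"wx": 0,"wy": 0,"wz": 0}
    - {"gripper": 5.6,"tx": 0,"ty": 0,"tz": -1,"wx": 0,"wy": 0,"wz": 0}
    - {"gripper": 6.5,"tx": 0,"ty": 0,"tz": 0,"wx": 0,"wy": 0,"wz": 7}
    - {"gripper": 6.5,"tx": 0,"ty": 0,"tz": 0,"wx": 0,"wy": 0,"wz": 7}
    - {"gripper": 6.5,"tx": 0,"ty": 0,"tz": 0,"wx": 0,"wy": 0,"wz": 7}
    - {"gripper": 6.5,"tx": 0,"ty": 0,"tz": 0,"wx": 0,"wy": 0,"wz": 7}

```text
t: 26.35
eef_pos: [0.5256, 0.141, 0.1139]
ee_rot: [-0.999, -2.978, 0.0]
force: [1.3, -0.4, 1.4]
grip_width: 0.761
grip_force: 0.0
```

```bash
python3 d.py p 85 -.019
```

```text
{'wz': np.float64(47.94), 'tx': np.float64(-49.75), 'ty': np.float64(-0.45), 'tz': np.float64(13.29)} pos [0.5256 0.141  0.1139] zaxis [-0.001  0.    -1.   ] F [ 1.3 -0.4  1.4] t 26.35 w 0.7612556001296513 0.0 [ 0.12  0.14  1.64  0.    1.36 -0.8 ]
```

Call:
play_rows:
  commands:
    - {"gripper": 6.5,"tx": 0,"ty": 0,"tz": 0,"wx": 0,"wy": 0,"wz": 7}
    - {"gripper": 6.5,"tx": 0,"ty": 0,"tz": 0,"wx": 0,"wy": 0,"wz": 7}
    - {"gripper": 6.5,"tx": 0,"ty": 0,"tz": 0,"wx": 0,"wy": 0,"wz": 7}
    - {"gripper": 6.5,"tx": 0,"ty": 0,"tz": 0,"wx": 0,"wy": 0,"wz": 7}
    - {"gripper": 6.5,"tx": 0,"ty": 0,"tz": 0,"wx": 0,"wy": 0,"wz": 7}
    - {"gripper": 6.5,"tx": 0,"ty": 0,"tz": 0,"wx": 0,"wy": 0,"wz": 7}
    - {"gripper": 6.5,"tx": 0,"ty": 0,"tz": 0,"wx": 0,"wy": 0,"wz": 5.9}
    - {"gripper": 6.5,"tx": -4,"ty": 0,"tz": 0,"wx": 0,"wy": 0,"wz": 0}
    - {"gripper": 6.5,"tx": -4,"ty": 0,"tz": 0,"wx": 0,"wy": 0,"wz": 0}
    - {"gripper": 6.5,"tx": -4,"ty": 0,"tz": 0,"wx": 0,"wy": 0,"wz": 0}

```text
t: 27.35
eef_pos: [0.5367, 0.0204, 0.1139]
ee_rot: [-2.115, -2.322, 0.0]
force: [0.6, 0.7, 0.6]
grip_width: 0.76
grip_force: 0.0
```

Call:
play_rows:
  commands:
    - {"gripper": 6.5,"tx": -4,"ty": -0.1,"tz": 0,"wx": 0,"wy": 0,"wz": 0}
    - {"gripper": 6.5,"tx": -4,"ty": -0.1,"tz": 0,"wx": 0,"wy": 0,"wz": 0}
    - {"gripper": 6.5,"tx": -4,"ty": -0.1,"tz": 0,"wx": 0,"wy": 0,"wz": 0}
    - {"gripper": 6.5,"tx": -4,"ty": -0.1,"tz": 0,"wx": 0,"wy": 0,"wz": 0}
    - {"gripper": 6.5,"tx": -4,"ty": 0,"tz": 0,"wx": 0,"wy": 0,"wz": 0}
    - {"gripper": 6.5,"tx": -4,"ty": 0,"tz": 0,"wx": 0,"wy": 0,"wz": 0}
    - {"gripper": 6.5,"tx": -4,"ty": 0,"tz": 0,"wx": 0,"wy": 0,"wz": 0}
    - {"gripper": 6.5,"tx": -4,"ty": 0,"tz": 0,"wx": 0,"wy": 0,"wz": 0}
    - {"gripper": 6.5,"tx": -4,"ty": 0,"tz": 0,"wx": 0,"wy": 0,"wz": 0}
    - {"gripper": 6.5,"tx": -1.7,"ty": 0,"tz": 0,"wx": 0,"wy": 0,"wz": 0}

```text
t: 28.35
eef_pos: [0.5673, -0.3573, 0.1133]
ee_rot: [-2.118, -2.319, 0.001]
force: [-0.8, 0.5, 0.4]
grip_width: 0.762
grip_force: 0.0
```

```bash
python3 d.py p 85 -.019;python3 - <<'E'
from h import *; from bench import bot
m=bot.camera_model("wrist"); im,d=bot.get_image("wrist")
k=hull(m,.5644,-.355,.087,DIM["85"]); cv2.polylines(im,[np.round(k).astype(np.int32)],True,(255,0,255),1)
mt=bot.camera_model("top"); t,_=bot.get_image("top")
t=cv2.resize(t[170:290,170:330],None,fx=4,fy=4)
for a,b,n in ((.5135,.0618,"130"),(.5258,.1408,"106")):
    k=hull(mt,a,b,-.1542-np.pi/2,DIM[n],.012); cv2.polylines(t,[np.round((k-[170,170]+.5)*4).astype(np.int32)],True,(255,0,255),1)
cv2.imwrite("pics/w7.png",np.hstack([cv2.resize(im,(400,300)),cv2.resize(t,(400,300))]))
E
```

```text
{'wz': np.float64(0.21), 'tx': np.float64(0.25), 'ty': np.float64(-0.27), 'tz': np.float64(13.23)} pos [ 0.5673 -0.3573  0.1133] zaxis [-0.001  0.    -1.   ] F [-0.8  0.5  0.4] t 28.35 w 0.7618358422519956 0.0 [-0.68  0.39  1.32 -0.    1.43 -0.77]
```

View pics/w7.png

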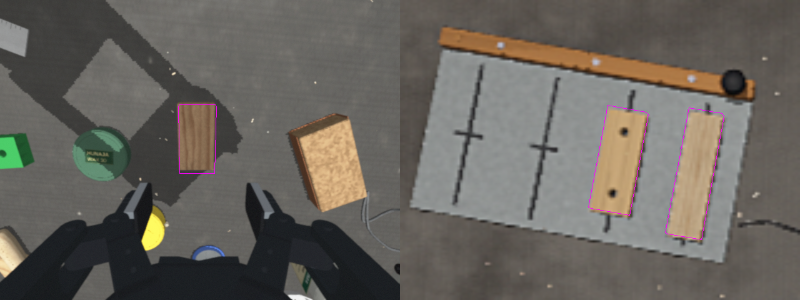

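130 and 106 match their targets and the 85 outline matches. Descending.

Call:
play_rows:
  commands:
    - {"gripper": 6.5,"tx": 0.1,"ty": -0.2,"tz": 2.5,"wx": 0,"wy": 0,"wz": 0.2}
    - {"gripper": 6.5,"tx": 0,"ty": 0,"tz": 2.5,"wx": 0,"wy": 0,"wz": 0}
    - {"gripper": 6.5,"tx": 0,"ty": 0,"tz": 2.5,"wx": 0,"wy": 0,"wz": 0}
    - {"gripper": 6.5,"tx": 0,"ty": 0,"tz": 2.5,"wx": 0,"wy": 0,"wz": 0}
    - {"gripper": 6.5,"tx": 0,"ty": 0,"tz": 1.5,"wx": 0,"wy": 0,"wz": 0}
    - {"gripper": 6.5,"tx": 0,"ty": 0,"tz": 0.8,"wx": 0,"wy": 0,"wz": 0}
    - {"gripper": 6.5,"tx": 0,"ty": 0,"tz": 0.4,"wx": 0,"wy": 0,"wz": 0}
    - {"gripper": 6.5,"tx": 0,"ty": 0,"tz": 0.3,"wx": 0,"wy": 0,"wz": 0}
    - {"gripper": 6.5,"tx": 0,"ty": 0,"tz": 0,"wx": 0,"wy": 0,"wz": 0}
    - {"gripper": 6.5,"tx": 0,"ty": 0,"tz": 0,"wx": 0,"wy": 0,"wz": 0}

```text
t: 29.45
eef_pos: [0.566, -0.3536, -0.0148]
ee_rot: [2.12, 2.318, 0.0]
force: [1.0, -0.6, -0.7]
grip_width: 0.766
grip_force: 0.0
```

Call:
play_rows:
  commands:
    - {"gripper": 6.5,"tx": 0,"ty": 0,"tz": 0.2,"wx": 0,"wy": 0,"wz": 0}
    - {"gripper": 6.5,"tx": 0,"ty": 0,"tz": 0.2,"wx": 0,"wy": 0,"wz": 0}
    - {"gripper": 6.5,"tx": 0,"ty": 0,"tz": 0,"wx": 0,"wy": 0,"wz": 0}
    - {"gripper": 3.5,"tx": 0,"ty": 0,"tz": 0,"wx": 0,"wy": 0,"wz": 0}
    - {"gripper": 3.5,"tx": 0,"ty": 0,"tz": 0,"wx": 0,"wy": 0,"wz": 0}
    - {"gripper": 3.5,"tx": 0,"ty": 0,"tz": 0,"wx": 0,"wy": 0,"wz": 0}
    - {"gripper": 3.5,"tx": 0,"ty": 0,"tz": 0,"wx": 0,"wy": 0,"wz": 0}
    - {"gripper": 3.5,"tx": 0,"ty": 0,"tz": 0,"wx": 0,"wy": 0,"wz": 0}
    - {"gripper": 3.5,"tx": 0,"ty": 0,"tz": 0,"wx": 0,"wy": 0,"wz": 0}
    - {"gripper": 3.5,"tx": 0,"ty": 0,"tz": 0,"wx": 0,"wy": 0,"wz": 0}

```text
t: 30.45
eef_pos: [0.566, -0.3536, -0.0191]
ee_rot: [2.12, 2.318, 0.0]
force: [0.4, 1.0, 5.5]
grip_width: 0.505
grip_force: 61.6
```

Call:
play_rows:
  commands:
    - {"gripper": 3.5,"tx": 0,"ty": 0,"tz": -1,"wx": 0,"wy": 0,"wz": 0}
    - {"gripper": 3.5,"tx": 0,"ty": 0,"tz": -2,"wx": 0,"wy": 0,"wz": 0}
    - {"gripper": 3.5,"tx": 0,"ty": 0,"tz": -3,"wx": 0,"wy": 0,"wz": 0}
    - {"gripper": 3.5,"tx": 0,"ty": 0,"tz": -3,"wx": 0,"wy": 0,"wz": 0}
    - {"gripper": 3.5,"tx": 0,"ty": 0,"tz": -3,"wx": 0,"wy": 0,"wz": 0}
    - {"gripper": 3.5,"tx": 0,"ty": 0,"tz": -1,"wx": 0,"wy": 0,"wz": 0}
    - {"gripper": 3.5,"tx": 0,"ty": 0,"tz": 0,"wx": 0,"wy": 0,"wz": -7}
    - {"gripper": 3.5,"tx": 0,"ty": 0,"tz": 0,"wx": 0,"wy": 0,"wz": -7}
    - {"gripper": 3.5,"tx": 0,"ty": 0,"tz": 0,"wx": 0,"wy": 0,"wz": -7}
    - {"gripper": 3.5,"tx": 0,"ty": 0,"tz": 0,"wx": 0,"wy": 0,"wz": -7}

```text
t: 31.45
eef_pos: [0.5655, -0.3532, 0.1101]
ee_rot: [-1.489, -2.765, -0.0]
force: [-0.4, 0.9, 0.3]
grip_width: 0.508
grip_force: 61.0
```

Call:
play_rows:
  commands:
    - {"gripper": 3.5,"tx": 0,"ty": 0,"tz": 0,"wx": 0,"wy": 0,"wz": -7}
    - {"gripper": 3.5,"tx": 0,"ty": 0,"tz": 0,"wx": 0,"wy": 0,"wz": -7}
    - {"gripper": 3.5,"tx": 0,"ty": 0,"tz": 0,"wx": 0,"wy": 0,"wz": -7}
    - {"gripper": 3.5,"tx": 0,"ty": 0,"tz": 0,"wx": 0,"wy": 0,"wz": -7}
    - {"gripper": 3.5,"tx": 0,"ty": 0,"tz": 0,"wx": 0,"wy": 0,"wz": -7}
    - {"gripper": 3.5,"tx": 0,"ty": 0,"tz": 0,"wx": 0,"wy": 0,"wz": -7}
    - {"gripper": 3.5,"tx": 0,"ty": 0,"tz": 0,"wx": 0,"wy": 0,"wz": -6.2}
    - {"gripper": 3.5,"tx": 0,"ty": 0,"tz": 0,"wx": 0,"wy": 0,"wz": 0}
    - {"gripper": 3.5,"tx": 0,"ty": 0,"tz": 0,"wx": 0,"wy": 0,"wz": 0}
    - {"gripper": 3.5,"tx": 0,"ty": 0,"tz": 0,"wx": 0,"wy": 0,"wz": 0}

```text
t: 32.45
eef_pos: [0.5657, -0.3533, 0.1103]
ee_rot: [-0.242, -3.132, -0.0]
force: [0.8, 1.3, 1.1]
grip_width: 0.505
grip_force: 61.0
```

```bash
python3 d.py m 85 -.0066
```

```text
{'wz': np.float64(-0.01), 'tx': np.float64(11.53), 'ty': np.float64(56.22), 'tz': np.float64(11.69)} pos [ 0.5657 -0.3533  0.1103] zaxis [-0.  0. -1.] F [0.8 1.3 1.1] t 32.45 w 0.5051133927645309 60.99260330200195 [-0.67  0.39  1.34  0.    1.42 -2.09]
```

Call:
play_rows:
  commands:
    - {"gripper": 3.5,"tx": 0.8,"ty": 4,"tz": 0,"wx": 0,"wy": 0,"wz": 0}
    - {"gripper": 3.5,"tx": 0.8,"ty": 4,"tz": 0,"wx": 0,"wy": 0,"wz": 0}
    - {"gripper": 3.5,"tx": 0.8,"ty": 4,"tz": 0,"wx": 0,"wy": 0,"wz": 0}
    - {"gripper": 3.5,"tx": 0.8,"ty": 4,"tz": 0,"wx": 0,"wy": 0,"wz": 0}
    - {"gripper": 3.5,"tx": 0.8,"ty": 4,"tz": 0,"wx": 0,"wy": 0,"wz": 0}
    - {"gripper": 3.5,"tx": 0.8,"ty": 4,"tz": 0,"wx": 0,"wy": 0,"wz": 0}
    - {"gripper": 3.5,"tx": 0.8,"ty": 4,"tz": 0,"wx": 0,"wy": 0,"wz": 0}
    - {"gripper": 3.5,"tx": 0.8,"ty": 4,"tz": 0,"wx": 0,"wy": 0,"wz": 0}
    - {"gripper": 3.5,"tx": 0.8,"ty": 4,"tz": 0,"wx": 0,"wy": 0,"wz": 0}
    - {"gripper": 3.5,"tx": 0.8,"ty": 4,"tz": 0,"wx": 0,"wy": 0,"wz": 0}

```text
t: 33.45
eef_pos: [0.5467, 0.0557, 0.1107]
ee_rot: [0.241, 3.132, 0.0]
force: [-0.3, -0.1, -0.8]
grip_width: 0.507
grip_force: 61.1
```

Call:
play_rows:
  commands:
    - {"gripper": 3.5,"tx": 0.8,"ty": 4,"tz": 0,"wx": 0,"wy": 0,"wz": 0}
    - {"gripper": 3.5,"tx": 0.8,"ty": 4,"tz": 0,"wx": 0,"wy": 0,"wz": 0}
    - {"gripper": 3.5,"tx": 0.8,"ty": 4,"tz": 0,"wx": 0,"wy": 0,"wz": 0}
    - {"gripper": 3.5,"tx": 0.8,"ty": 3,"tz": 0,"wx": 0,"wy": 0,"wz": 0}
    - {"gripper": 3.5,"tx": 0.3,"ty": 1.2,"tz": 1,"wx": 0,"wy": 0,"wz": 0}
    - {"gripper": 3.5,"tx": 0,"ty": 0,"tz": 3,"wx": 0,"wy": 0,"wz": 0}
    - {"gripper": 3.5,"tx": 0,"ty": 0,"tz": 3,"wx": 0,"wy": 0,"wz": 0}
    - {"gripper": 3.5,"tx": 0,"ty": 0,"tz": 2,"wx": 0,"wy": 0,"wz": 0}
    - {"gripper": 3.5,"tx": 0,"ty": 0,"tz": 0.3,"wx": 0,"wy": 0,"wz": 0}
    - {"gripper": 3.5,"tx": 0,"ty": 0,"tz": 0,"wx": 0,"wy": 0,"wz": 0}

```text
t: 34.45
eef_pos: [0.537, 0.2191, 0.0174]
ee_rot: [-0.24, -3.132, 0.0]
force: [0.3, 0.3, 0.4]
grip_width: 0.511
grip_force: 61.1
```

```bash
python3 d.py m 85 -.0066
```

```text
{'wz': np.float64(0.08), 'tx': np.float64(-0.1), 'ty': np.float64(0.09), 'tz': np.float64(2.4)} pos [0.537  0.2191 0.0174] zaxis [-0.001 -0.    -1.   ] F [0.3 0.3 0.4] t 34.45 w 0.5107507341024692 61.07664942741394 [ 0.25  0.3   1.66  0.    1.18 -1.16]
```

Call:
play_rows:
  commands:
    - {"gripper": 3.5,"tx": -0.1,"ty": 0.1,"tz": 1,"wx": 0,"wy": 0,"wz": 0}
    - {"gripper": 3.5,"tx": 0,"ty": 0,"tz": 0.8,"wx": 0,"wy": 0,"wz": 0}
    - {"gripper": 3.5,"tx": 0,"ty": 0,"tz": 0.4,"wx": 0,"wy": 0,"wz": 0}
    - {"gripper": 3.5,"tx": 0,"ty": 0,"tz": 0.15,"wx": 0,"wy": 0,"wz": 0}
    - {"gripper": 3.5,"tx": 0,"ty": 0,"tz": 0,"wx": 0,"wy": 0,"wz": 0}
    - {"gripper": 3.5,"tx": 0,"ty": 0,"tz": 0,"wx": 0,"wy": 0,"wz": 0}
    - {"gripper": 3.5,"tx": 0,"ty": 0,"tz": 0,"wx": 0,"wy": 0,"wz": 0}
    - {"gripper": 6,"tx": 0,"ty": 0,"tz": 0,"wx": 0,"wy": 0,"wz": 0}
    - {"gripper": 6,"tx": 0,"ty": 0,"tz": 0,"wx": 0,"wy": 0,"wz": 0}
    - {"gripper": 6,"tx": 0,"ty": 0,"tz": 0,"wx": 0,"wy": 0,"wz": 0}

```text
t: 35.45
eef_pos: [0.5381, 0.2204, -0.0059]
ee_rot: [0.238, 3.133, 0.0]
force: [0.2, 0.0, 0.1]
grip_width: 0.707
grip_force: 0.0
```

Call:
play_rows:
  commands:
    - {"gripper": 6,"tx": 0,"ty": 0,"tz": 0,"wx": 0,"wy": 0,"wz": 0}
    - {"gripper": 6,"tx": 0,"ty": 0,"tz": -2,"wx": 0,"wy": 0,"wz": 0}
    - {"gripper": 6,"tx": 0,"ty": 0,"tz": -3,"wx": 0,"wy": 0,"wz": 0}
    - {"gripper": 6,"tx": 0,"ty": 0,"tz": -3,"wx": 0,"wy": 0,"wz": 0}
    - {"gripper": 6,"tx": 0,"ty": 0,"tz": -3,"wx": 0,"wy": 0,"wz": 0}
    - {"gripper": 6,"tx": 0,"ty": 0,"tz": -1,"wx": 0,"wy": 0,"wz": 0}
    - {"gripper": 5,"tx": 0,"ty": 0,"tz": 0,"wx": 0,"wy": 0,"wz": 7}
    - {"gripper": 5,"tx": 0,"ty": 0,"tz": 0,"wx": 0,"wy": 0,"wz": 7}
    - {"gripper": 5,"tx": 0,"ty": 0,"tz": 0,"wx": 0,"wy": 0,"wz": 7}
    - {"gripper": 5,"tx": 0,"ty": 0,"tz": 0,"wx": 0,"wy": 0,"wz": 7}

```text
t: 36.45
eef_pos: [0.5379, 0.2203, 0.1134]
ee_rot: [-0.996, -2.979, 0.001]
force: [-0.9, 0.8, -0.6]
grip_width: 0.583
grip_force: 0.0
```

```bash
python3 d.py p 60 -.015
```

```text
{'wz': np.float64(39.53), 'tx': np.float64(-35.38), 'ty': np.float64(-9.79), 'tz': np.float64(12.84)} pos [0.5379 0.2203 0.1134] zaxis [-0.001 -0.    -1.   ] F [-0.9  0.8 -0.6] t 36.45 w 0.5833910232429035 0.0 [ 0.26  0.21  1.56  0.    1.37 -0.67]
```

Call:
play_rows:
  commands:
    - {"gripper": 5,"tx": 0,"ty": 0,"tz": 0,"wx": 0,"wy": 0,"wz": 6.6}
    - {"gripper": 5,"tx": 0,"ty": 0,"tz": 0,"wx": 0,"wy": 0,"wz": 6.6}
    - {"gripper": 5,"tx": 0,"ty": 0,"tz": 0,"wx": 0,"wy": 0,"wz": 6.6}
    - {"gripper": 5,"tx": 0,"ty": 0,"tz": 0,"wx": 0,"wy": 0,"wz": 6.6}
    - {"gripper": 5,"tx": 0,"ty": 0,"tz": 0,"wx": 0,"wy": 0,"wz": 6.6}
    - {"gripper": 5,"tx": 0,"ty": 0,"tz": 0,"wx": 0,"wy": 0,"wz": 6.5}
    - {"gripper": 5,"tx": -3.5,"ty": -1,"tz": 0,"wx": 0,"wy": 0,"wz": 0}
    - {"gripper": 5,"tx": -3.5,"ty": -1,"tz": 0,"wx": 0,"wy": 0,"wz": 0}
    - {"gripper": 5,"tx": -3.5,"ty": -1,"tz": 0,"wx": 0,"wy": 0,"wz": 0}
    - {"gripper": 5,"tx": -3.5,"ty": -1,"tz": 0,"wx": 0,"wy": 0,"wz": 0}

```text
t: 37.45
eef_pos: [0.5322, 0.0736, 0.1135]
ee_rot: [-1.938, -2.472, 0.001]
force: [1.5, 0.3, -0.3]
grip_width: 0.587
grip_force: 0.0
```

Call:
play_rows:
  commands:
    - {"gripper": 5,"tx": -3.5,"ty": -1,"tz": 0,"wx": 0,"wy": 0,"wz": 0}
    - {"gripper": 5,"tx": -3.5,"ty": -1,"tz": 0,"wx": 0,"wy": 0,"wz": 0}
    - {"gripper": 5,"tx": -3.5,"ty": -1,"tz": 0,"wx": 0,"wy": 0,"wz": 0}
    - {"gripper": 5,"tx": -3.5,"ty": -1,"tz": 0,"wx": 0,"wy": 0,"wz": 0}
    - {"gripper": 5,"tx": -3.5,"ty": -1,"tz": 0,"wx": 0,"wy": 0,"wz": 0}
    - {"gripper": 5,"tx": -2.5,"ty": -0.5,"tz": 0,"wx": 0,"wy": 0,"wz": 0}
    - {"gripper": 5,"tx": -1.4,"ty": -0.3,"tz": 2,"wx": 0,"wy": 0,"wz": 0}
    - {"gripper": 5,"tx": 0,"ty": 0,"tz": 2,"wx": 0,"wy": 0,"wz": 0}
    - {"gripper": 5,"tx": 0,"ty": 0,"tz": 0,"wx": 0,"wy": 0,"wz": 0}
    - {"gripper": 5,"tx": 0,"ty": 0,"tz": 0,"wx": 0,"wy": 0,"wz": 0}

```text
t: 38.45
eef_pos: [0.5273, -0.1466, 0.0741]
ee_rot: [-1.938, -2.472, 0.0]
force: [0.9, 0.2, 0.7]
grip_width: 0.581
grip_force: 0.0
```

```bash
python3 d.py p 60 -.017;python3 - <<'E'
from h import *; from bench import bot
m=bot.camera_model("wrist"); im,d=bot.get_image("wrist")
k=hull(m,.5253,-.1466,.2355,DIM["60"]); cv2.polylines(im,[np.round(k).astype(np.int32)],True,(255,0,255),1)
mt=bot.camera_model("top"); t,_=bot.get_image("top")
t=cv2.resize(t[170:290,170:330],None,fx=4,fy=4)
k=hull(mt,.5381,.2199,-.1542-np.pi/2,DIM["85"],.012); cv2.polylines(t,[np.round((k-[170,170]+.5)*4).astype(np.int32)],True,(255,0,255),1)
cv2.imwrite("pics/w8.png",np.hstack([cv2.resize(im,(400,300)),cv2.resize(t,(400,300))]))
E
```

```text
{'wz': np.float64(0.32), 'tx': np.float64(0.05), 'ty': np.float64(-0.2), 'tz': np.float64(9.11)} pos [ 0.5273 -0.1466  0.0741] zaxis [-0.001  0.    -1.   ] F [0.9 0.2 0.7] t 38.45 w 0.5807943432891848 0.0 [-0.41  0.18  1.68  0.    1.28 -0.65]
```

View pics/w8.png

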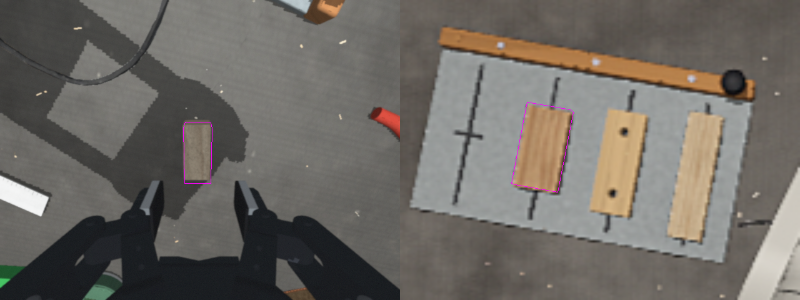

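The 85 is on mark_1 and the 60 outline matches. Descending on the 60.

Call:
play_rows:
  commands:
    - {"gripper": 5,"tx": 0,"ty": -0.2,"tz": 2.5,"wx": 0,"wy": 0,"wz": 0.3}
    - {"gripper": 5,"tx": 0,"ty": 0,"tz": 2.5,"wx": 0,"wy": 0,"wz": 0}
    - {"gripper": 5,"tx": 0,"ty": 0,"tz": 2,"wx": 0,"wy": 0,"wz": 0}
    - {"gripper": 5,"tx": 0,"ty": 0,"tz": 1.2,"wx": 0,"wy": 0,"wz": 0}
    - {"gripper": 5,"tx": 0,"ty": 0,"tz": 0.7,"wx": 0,"wy": 0,"wz": 0}
    - {"gripper": 5,"tx": 0,"ty": 0,"tz": 0,"wx": 0,"wy": 0,"wz": 0}
    - {"gripper": 5,"tx": 0,"ty": 0,"tz": 0,"wx": 0,"wy": 0,"wz": 0}
    - {"gripper": 1.8,"tx": 0,"ty": 0,"tz": 0,"wx": 0,"wy": 0,"wz": 0}
    - {"gripper": 1.8,"tx": 0,"ty": 0,"tz": 0,"wx": 0,"wy": 0,"wz": 0}
    - {"gripper": 1.8,"tx": 0,"ty": 0,"tz": 0,"wx": 0,"wy": 0,"wz": 0}

```text
t: 39.55
eef_pos: [0.5261, -0.1475, -0.0139]
ee_rot: [1.944, 2.466, 0.001]
force: [-0.3, 0.7, 6.7]
grip_width: 0.314
grip_force: 59.8
```

Call:
play_rows:
  commands:
    - {"gripper": 1.8,"tx": 0,"ty": 0,"tz": 0,"wx": 0,"wy": 0,"wz": 0}
    - {"gripper": 1.8,"tx": 0,"ty": 0,"tz": 0,"wx": 0,"wy": 0,"wz": 0}
    - {"gripper": 1.8,"tx": 0,"ty": 0,"tz": 0,"wx": 0,"wy": 0,"wz": 0}
    - {"gripper": 1.8,"tx": 0,"ty": 0,"tz": 0,"wx": 0,"wy": 0,"wz": 0}
    - {"gripper": 1.8,"tx": 0,"ty": 0,"tz": 0,"wx": 0,"wy": 0,"wz": 0}
    - {"gripper": 1.8,"tx": 0,"ty": 0,"tz": 0,"wx": 0,"wy": 0,"wz": 0}
    - {"gripper": 1.8,"tx": 0,"ty": 0,"tz": 0,"wx": 0,"wy": 0,"wz": 0}
    - {"gripper": 1.8,"tx": 0,"ty": 0,"tz": 0,"wx": 0,"wy": 0,"wz": 0}
    - {"gripper": 1.8,"tx": 0,"ty": 0,"tz": 0,"wx": 0,"wy": 0,"wz": 0}
    - {"gripper": 1.8,"tx": 0,"ty": 0,"tz": 0,"wx": 0,"wy": 0,"wz": 0}

```text
t: 40.55
eef_pos: [0.5261, -0.1475, -0.0139]
ee_rot: [1.944, 2.466, 0.001]
force: [-0.9, 0.4, 7.4]
grip_width: 0.313
grip_force: 59.8
```

Call:
play_rows:
  commands:
    - {"gripper": 1.8,"tx": 0,"ty": 0,"tz": -1,"wx": 0,"wy": 0,"wz": 0}
    - {"gripper": 1.8,"tx": 0,"ty": 0,"tz": -2,"wx": 0,"wy": 0,"wz": 0}
    - {"gripper": 1.8,"tx": 0,"ty": 0,"tz": -3,"wx": 0,"wy": 0,"wz": 0}
    - {"gripper": 1.8,"tx": 0,"ty": 0,"tz": -3,"wx": 0,"wy": 0,"wz": 0}
    - {"gripper": 1.8,"tx": 0,"ty": 0,"tz": -3,"wx": 0,"wy": 0,"wz": 0}
    - {"gripper": 1.8,"tx": 0,"ty": 0,"tz": -1,"wx": 0,"wy": 0,"wz": 0}
    - {"gripper": 1.8,"tx": 0,"ty": 0,"tz": 0,"wx": 0,"wy": 0,"wz": -7}
    - {"gripper": 1.8,"tx": 0,"ty": 0,"tz": 0,"wx": 0,"wy": 0,"wz": -7}
    - {"gripper": 1.8,"tx": 0,"ty": 0,"tz": 0,"wx": 0,"wy": 0,"wz": -7}
    - {"gripper": 1.8,"tx": 0,"ty": 0,"tz": 0,"wx": 0,"wy": 0,"wz": -7}

```text
t: 41.55
eef_pos: [0.5253, -0.1472, 0.1152]
ee_rot: [-1.283, -2.868, -0.0]
force: [0.3, -0.2, -0.3]
grip_width: 0.316
grip_force: 59.0
```

Call:
play_rows:
  commands:
    - {"gripper": 1.8,"tx": 0,"ty": 0,"tz": 0,"wx": 0,"wy": 0,"wz": -7}
    - {"gripper": 1.8,"tx": 0,"ty": 0,"tz": 0,"wx": 0,"wy": 0,"wz": -7}
    - {"gripper": 1.8,"tx": 0,"ty": 0,"tz": 0,"wx": 0,"wy": 0,"wz": -7}
    - {"gripper": 1.8,"tx": 0,"ty": 0,"tz": 0,"wx": 0,"wy": 0,"wz": -7}
    - {"gripper": 1.8,"tx": 0,"ty": 0,"tz": 0,"wx": 0,"wy": 0,"wz": -7}
    - {"gripper": 1.8,"tx": 0,"ty": 0,"tz": 0,"wx": 0,"wy": 0,"wz": -4.7}
    - {"gripper": 1.8,"tx": 0,"ty": 0,"tz": 0,"wx": 0,"wy": 0,"wz": 0}
    - {"gripper": 1.8,"tx": 0,"ty": 0,"tz": 0,"wx": 0,"wy": 0,"wz": 0}
    - {"gripper": 1.8,"tx": 0,"ty": 0,"tz": 0,"wx": 0,"wy": 0,"wz": 0}
    - {"gripper": 1.8,"tx": 0,"ty": 0,"tz": 0,"wx": 0,"wy": 0,"wz": 0}

```text
t: 42.55
eef_pos: [0.5255, -0.1473, 0.115]
ee_rot: [-0.243, -3.132, -0.0]
force: [-1.0, -0.2, 0.2]
grip_width: 0.314
grip_force: 59.0
```

```bash
python3 d.py m 60 -.0014
```

```text
{'wz': np.float64(-0.03), 'tx': np.float64(4.39), 'ty': np.float64(44.47), 'tz': np.float64(11.64)} pos [ 0.5255 -0.1473  0.115 ] zaxis [-0.  0. -1.] F [-1.  -0.2  0.2] t 42.55 w 0.3136745724397999 58.9691036939621 [-0.41  0.14  1.64  0.    1.36 -1.83]
```

Call:
play_rows:
  commands:
    - {"gripper": 1.8,"tx": 0.4,"ty": 4,"tz": 0,"wx": 0,"wy": 0,"wz": 0}
    - {"gripper": 1.8,"tx": 0.4,"ty": 4,"tz": 0,"wx": 0,"wy": 0,"wz": 0}
    - {"gripper": 1.8,"tx": 0.4,"ty": 4,"tz": 0,"wx": 0,"wy": 0,"wz": 0}
    - {"gripper": 1.8,"tx": 0.4,"ty": 4,"tz": 0,"wx": 0,"wy": 0,"wz": 0}
    - {"gripper": 1.8,"tx": 0.4,"ty": 4,"tz": 0,"wx": 0,"wy": 0,"wz": 0}
    - {"gripper": 1.8,"tx": 0.4,"ty": 4,"tz": 0,"wx": 0,"wy": 0,"wz": 0}
    - {"gripper": 1.8,"tx": 0.4,"ty": 4,"tz": 0,"wx": 0,"wy": 0,"wz": 0}
    - {"gripper": 1.8,"tx": 0.4,"ty": 4,"tz": 0,"wx": 0,"wy": 0,"wz": 0}
    - {"gripper": 1.8,"tx": 0.4,"ty": 4,"tz": 0,"wx": 0,"wy": 0,"wz": 0}
    - {"gripper": 1.8,"tx": 0.4,"ty": 4,"tz": 0,"wx": 0,"wy": 0,"wz": 0}

```text
t: 43.55
eef_pos: [0.547, 0.2559, 0.1151]
ee_rot: [0.242, 3.132, 0.0]
force: [1.1, -0.3, 0.3]
grip_width: 0.311
grip_force: 59.1
```

Call:
play_rows:
  commands:
    - {"gripper": 1.8,"tx": 0.4,"ty": 3,"tz": 0,"wx": 0,"wy": 0,"wz": 0}
    - {"gripper": 1.8,"tx": 0,"ty": 1.5,"tz": 0,"wx": 0,"wy": 0,"wz": 0}
    - {"gripper": 1.8,"tx": 0,"ty": 0,"tz": 2,"wx": 0,"wy": 0,"wz": 0}
    - {"gripper": 1.8,"tx": 0,"ty": 0,"tz": 3,"wx": 0,"wy": 0,"wz": 0}
    - {"gripper": 1.8,"tx": 0,"ty": 0,"tz": 3,"wx": 0,"wy": 0,"wz": 0}
    - {"gripper": 1.8,"tx": 0,"ty": 0,"tz": 1.3,"wx": 0,"wy": 0,"wz": 0}
    - {"gripper": 1.8,"tx": 0,"ty": 0,"tz": 0,"wx": 0,"wy": 0,"wz": 0}
    - {"gripper": 1.8,"tx": 0,"ty": 0,"tz": 0,"wx": 0,"wy": 0,"wz": 0}
    - {"gripper": 1.8,"tx": 0,"ty": 0,"tz": 0,"wx": 0,"wy": 0,"wz": 0}
    - {"gripper": 1.8,"tx": 0,"ty": 0,"tz": 0,"wx": 0,"wy": 0,"wz": 0}

```text
t: 44.55
eef_pos: [0.5507, 0.2994, 0.0234]
ee_rot: [0.241, 3.131, 0.002]
force: [0.3, -0.0, -0.8]
grip_width: 0.309
grip_force: 59.1
```

```bash
python3 d.py m 60 -.0014
```

```text
{'wz': np.float64(0.04), 'tx': np.float64(0.02), 'ty': np.float64(-0.06), 'tz': np.float64(2.48)} pos [0.5507 0.2994 0.0234] zaxis [ 0.002  0.001 -1.   ] F [ 0.3 -0.  -0.8] t 44.55 w 0.3090390111017796 59.0847247838974 [ 0.38  0.38  1.54  0.    1.22 -1.04]
```

Call:
play_rows:
  commands:
    - {"gripper": 1.8,"tx": 0,"ty": 0,"tz": 1,"wx": 0,"wy": 0,"wz": 0}
    - {"gripper": 1.8,"tx": 0,"ty": 0,"tz": 0.8,"wx": 0,"wy": 0,"wz": 0}
    - {"gripper": 1.8,"tx": 0,"ty": 0,"tz": 0.4,"wx": 0,"wy": 0,"wz": 0}
    - {"gripper": 1.8,"tx": 0,"ty": 0,"tz": 0.25,"wx": 0,"wy": 0,"wz": 0}
    - {"gripper": 1.8,"tx": 0,"ty": 0,"tz": 0,"wx": 0,"wy": 0,"wz": 0}
    - {"gripper": 1.8,"tx": 0,"ty": 0,"tz": 0,"wx": 0,"wy": 0,"wz": 0}
    - {"gripper": 1.8,"tx": 0,"ty": 0,"tz": 0,"wx": 0,"wy": 0,"wz": 0}
    - {"gripper": 4.8,"tx": 0,"ty": 0,"tz": 0,"wx": 0,"wy": 0,"wz": 0}
    - {"gripper": 4.8,"tx": 0,"ty": 0,"tz": 0,"wx": 0,"wy": 0,"wz": 0}
    - {"gripper": 4.8,"tx": 0,"ty": 0,"tz": 0,"wx": 0,"wy": 0,"wz": 0}

```text
t: 45.55
eef_pos: [0.55, 0.2992, -0.0027]
ee_rot: [-0.241, -3.132, 0.0]
force: [-0.2, 0.1, 0.8]
grip_width: 0.562
grip_force: 0.0
```

Call:
play_rows:
  commands:
    - {"gripper": 4.8,"tx": 0,"ty": 0,"tz": 0,"wx": 0,"wy": 0,"wz": 0}
    - {"gripper": 4.8,"tx": 0,"ty": 0,"tz": -2,"wx": 0,"wy": 0,"wz": 0}
    - {"gripper": 4.8,"tx": 0,"ty": 0,"tz": -3,"wx": 0,"wy": 0,"wz": 0}
    - {"gripper": 4.8,"tx": 0,"ty": 0,"tz": -3,"wx": 0,"wy": 0,"wz": 0}
    - {"gripper": 4.8,"tx": 0,"ty": 0,"tz": -3,"wx": 0,"wy": 0,"wz": 0}
    - {"gripper": 4.8,"tx": 0,"ty": -4,"tz": 0,"wx": 0,"wy": 0,"wz": 0}
    - {"gripper": 4.8,"tx": 0,"ty": -4,"tz": 0,"wx": 0,"wy": 0,"wz": 0}
    - {"gripper": 4.8,"tx": 0,"ty": -4,"tz": 0,"wx": 0,"wy": 0,"wz": 0}
    - {"gripper": 4.8,"tx": 0,"ty": -4,"tz": 0,"wx": 0,"wy": 0,"wz": 0}
    - {"gripper": 4.8,"tx": 0,"ty": -4,"tz": 0,"wx": 0,"wy": 0,"wz": 0}

```text
t: 46.55
eef_pos: [0.519, 0.1002, 0.1075]
ee_rot: [0.24, 3.132, 0.0]
force: [0.3, 0.4, -0.2]
grip_width: 0.562
grip_force: 0.0
```

Call:
play_rows:
  commands:
    - {"gripper": 4.8,"tx": 0,"ty": -4,"tz": 0,"wx": 0,"wy": 0,"wz": 0}
    - {"gripper": 4.8,"tx": 0,"ty": -4,"tz": 0,"wx": 0,"wy": 0,"wz": 0}
    - {"gripper": 4.8,"tx": 0,"ty": -4,"tz": 0,"wx": 0,"wy": 0,"wz": 0}
    - {"gripper": 4.8,"tx": 0,"ty": -4,"tz": 0,"wx": 0,"wy": 0,"wz": 0}
    - {"gripper": 4.8,"tx": 0,"ty": -4,"tz": 0,"wx": 0,"wy": 0,"wz": 0}
    - {"gripper": 4.8,"tx": 0,"ty": -4,"tz": 0,"wx": 0,"wy": 0,"wz": 0}
    - {"gripper": 4.8,"tx": 0,"ty": -4,"tz": 0,"wx": 0,"wy": 0,"wz": 0}
    - {"gripper": 4.8,"tx": 0,"ty": 0,"tz": 0,"wx": 0,"wy": 0,"wz": 0}
    - {"gripper": 4.8,"tx": 0,"ty": 0,"tz": 0,"wx": 0,"wy": 0,"wz": 0}
    - {"gripper": 4.8,"tx": 0,"ty": 0,"tz": 0,"wx": 0,"wy": 0,"wz": 0}

```text
t: 47.55
eef_pos: [0.4768, -0.1744, 0.1074]
ee_rot: [-0.24, -3.132, -0.001]
force: [0.2, 1.1, -0.3]
grip_width: 0.562
grip_force: 0.0
```

```bash
python3 - <<'E'
from h import *; from bench import bot
mt=bot.camera_model("top"); t,_=bot.get_image("top"); print([np.round(r["position"],3) for r in bot.recognise("top","wax_tin")[:2]])
t=cv2.resize(t[170:290,170:490],None,fx=2.5,fy=2.5,interpolation=cv2.INTER_CUBIC)
M={"130":(.5135,.0618),"106":(.5258,.1408),"85":(.5381,.2199),"60":(.5504,.2989)}
for n,p in M.items():
    k=hull(mt,*p,-.1542-np.pi/2,DIM[n],.012); cv2.polylines(t,[np.round((k-[170,170]+.5)*2.5).astype(np.int32)],True,(255,0,255),1)
cv2.imwrite("pics/f.png",t); print(bot.state()["t"])
E
```

```text
[array([ 0.446, -0.381,  0.024]), array([ 0.498, -0.486,  0.026])]
47.65
```

View pics/f.png

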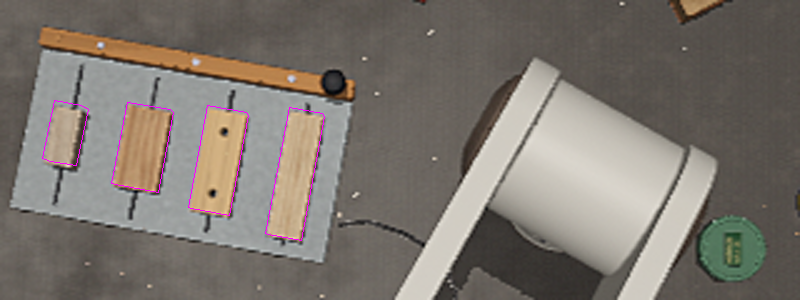

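All four offcuts lie on their target outlines within a few millimetres, and the tin hasn't moved. Handing in.

```bash
python3 -c "
from bench import bot; print(bot.sign_off())"
```

```text
the job is handed in; nothing more can be done
None
```

The job is handed in: from the knob end (mark_3 to mark_0) the 130, 106, 85 and 60 mm offcuts lie on their crosses within a few millimetres by the last top picture, released, with the wax tin unmoved; sign-off returned no verdict.

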